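# Load the sample dryer heavy end down

## Robot

A 7-joint arm with a two-finger parallel gripper is mounted at the origin on the work surface. World frame = base frame: x ahead of the robot, y to its left, z up, the work surface at z = 0. Lengths are in m, angles in rad, forces in N, time in s.
With the tool pointing down it reaches from about 0.4 to 0.85 m from the base axis. Payload 10.4 kg.
Tool frame: the origin (TCP) lies at the very end of the fingers, on their centre line; the grasp point (between the pads) lies 19 mm behind it; z points along the fingers, y is the line along which they close (so a half turn about z gives the same grasp; the last joint's range is limited). The gripper opens to 87 mm and grips with 3 to 60 N. Pads are 19 mm wide; open, the fingers measure 117 mm over their backs; the gripper's body (75 mm by 190 mm) begins 51 mm behind the grasp point.
Start: joints at [1.26, 0.332, -0.065, 1.46, 0.022, 1.35, -0.088], TCP at [0.177, -0.599, 0.223] pointing down, gripper open.
Joint ranges: [-2.6, 2.6], [-0.5, 2.12], [-1.47, 1.34], [0.16, 2.42], [-1.27, 4.41], [0.06, 2.06], [-2.6, 2.6]. Speed limits (rad/s): [2.22, 2.22, 2.79, 2.79, 3.14, 3.14, 3.14].

## Interface

Orientations are given as a unit quaternion [x, y, z, w].
In Python, from bench import * gives the robot as it stands.
- The arm moves only by the tool step_arm, never from a script. Its arguments are lists of equal length, an entry for each row: "delta_pos": the shift along the world's x, y, z in units of 25 mm (1.0 is 25 mm), a list of three; "turn": the turn about the world's z in units of 0.12 rad (1.0 is 0.12 rad). In form: {"delta_pos": [[tx, ty, tz], ...], "turn": [turn, ...]}. A call has 1 to 12 rows; each row shifts and turns the commanded pose from where the row before left it; what a row does not reach is not made up. A row lasts 1/10 s, in which the tool goes at most 50 mm and 8.59 degrees, less where a joint would pass 70% of its speed; a pose out of reach is approached as far as the arm can. A call with a number of a shift or a turn outside -1 to 1 is refused whole. A call with a gripper value outside its range is refused whole. "grip" is the closure, from 0 (fully open) to 1 (shut), set as the call begins (left out, the last holds). The fingers move at their own pace and stop on an object; "newtons" is the grip in N (left out, the last holds). Time passes only in rows, so rows that do not move let the fingers close. It gives the time, the measured TCP pose, the force, the opening and the grip force at its end, in the units of the state.
- read_state(): the state, without advancing time (a new reading comes with each control period).
- camera(name): name is "side" or "top"; returns a dict with "image" (420x560x3 uint8, red, green, blue), "z_map" (420x560 float32, m along the optical axis (not along the pixel's ray), 0 where there is no reading), "mtx" (3x3 intrinsics, pixels), "view" (4x4, takes a point from world to camera coordinates). Camera axes: x right, y up, looking along -z (the intrinsics and any distortion apply to the point x, -y, -z); pixel columns grow to the right and rows downward; lengths in m; the calibration is good to about 2 mm. A picture is of the moment at which its call begins.
- close_job(): hands the job in; it is judged then, once.
The state is a dict: "time": time; "joint_positions": joint angles; "joint_vel": joint speeds; "joint_torque": joint torques, N m; "ee_pos": TCP position; "eef_rot": TCP orientation; "ft_force": force on the tool from outside, world axes, zero at the start; "torque": the same for the moment, N m; "width": finger opening in m; "grip_force": force on a finger pad.
Only numpy, scipy, OpenCV 4.12 (cv2) and the standard library are available. Lean on these libraries where they do the work, as an engineer would, in place of code of your own. Each camera call takes 0.05 s, during which the arm holds its last target. There are 200 camera calls.

## Task

Load the bench dryer: pull its tray right out, then take each sample cartridge from the rack by its ball grip, let it swing to find its heavy end, and stand it upright in the tray heavy end down and clear of the gripper, one cartridge to a bay. When all are standing, push the tray fully home with them still upright and press the start button on top of the dryer. Leave the other things on the bench where they are.

Things in the scene. Friction and masses are not known exactly. Their poses are not given: they have to be found in the camera images.
- cartridge_0: sealed steel cartridge, 88 mm long: alike 26 mm cube blocks at the ends, a polished ball grip 38 mm across in the middle. A tungsten plug in one end (unseen; it may be the +x or the -x end) makes that end heavy. About 0.36 kg, balance point 21 mm from the middle. Origin: ball centre; x along the length. Starts lying on the rack, ball centre 35 mm above the table. May be absent
- cartridge_1: sealed steel cartridge, 88 mm long: alike 26 mm cube blocks at the ends, a polished ball grip 38 mm across in the middle. A tungsten plug in one end (unseen; it may be the +x or the -x end) makes that end heavy. About 0.36 kg, balance point 21 mm from the middle. Origin: ball centre; x along the length. Pinched by the ball (all alike) it holds level at 50 N, sags at 20, swings to hang at 5 to 10, falls below 3. May be absent
- cartridge_2: sealed steel cartridge, 88 mm long: alike 26 mm cube blocks at the ends, a polished ball grip 38 mm across in the middle. A tungsten plug in one end (unseen; it may be the +x or the -x end) makes that end heavy. About 0.36 kg, balance point 21 mm from the middle. Origin: ball centre; x along the length. Starts lying on the rack, ball centre 35 mm above the table. May be absent
- cartridge_3: sealed steel cartridge, 88 mm long: alike 26 mm cube blocks at the ends, a polished ball grip 38 mm across in the middle. A tungsten plug in one end (unseen; it may be the +x or the -x end) makes that end heavy. About 0.36 kg, balance point 21 mm from the middle. Origin: ball centre; x along the length. Starts lying on the rack, ball centre 35 mm above the table. May be absent
- rack: white plastic rack, 100 x 300 mm, fixed: 4 mm base plate, two rails 16 mm wide, 22 mm high, 64 mm apart (centres); cartridges lie across them, 68 mm apart, between 4 mm ribs. Origin: centre of its underside; y runs along the rails, cartridges lie about along x
- tray (a joint): travel of the dryer's loading tray in m: 0 fully home in the dryer, 0.23 fully out; slides straight with about 2 N of friction and stays where left. It starts home or slightly ajar
- tray_handle (a point): the tray's black upright round handle post, 16 mm in diameter, rising from the end of a flat tongue in front of the tray. The point is on its axis at its top, 96 mm above the table; pinch the post within the upper 40 mm. Pull it along -y of this point's axes to bring the tray out, along +y to send it home; with the tray home it stands 75 mm in front of the dryer's face
- bay_0 (a point): centre of the floor of one square bay of the aluminium tray (2 x 2 bays, 92 mm apart, each 60 x 60 mm and 16 mm deep, floor 16 mm below the tray's top and 24 mm above the table). Axes: as the tray's; +y points into the dryer. A cartridge standing in it has its ball centre 44 mm above this point
- bay_1 (a point): centre of the floor of one square bay of the aluminium tray (2 x 2 bays, 92 mm apart, each 60 x 60 mm and 16 mm deep, floor 16 mm below the tray's top and 24 mm above the table). Axes: as the tray's; +y points into the dryer. A cartridge standing in it has its ball centre 44 mm above this point
- bay_2 (a point): centre of the floor of one square bay of the aluminium tray (2 x 2 bays, 92 mm apart, each 60 x 60 mm and 16 mm deep, floor 16 mm below the tray's top and 24 mm above the table). Axes: as the tray's; +y points into the dryer. A cartridge standing in it has its ball centre 44 mm above this point
- bay_3 (a point): centre of the floor of one square bay of the aluminium tray (2 x 2 bays, 92 mm apart, each 60 x 60 mm and 16 mm deep, floor 16 mm below the tray's top and 24 mm above the table). Axes: as the tray's; +y points into the dryer. A cartridge standing in it has its ball centre 44 mm above this point
- start (a joint): press of the dryer's start button in m: 0 released, 0.006 fully down (about 5 N); springs back
- start_top (a point): centre of the top of the start button, a grey round button 28 mm in diameter on top of the dryer, 218 mm above the table; press straight down
- dryer: white bench dryer, 400 mm wide, 340 mm deep, 200 mm high, fixed. Origin: on the table under the middle of its mouth; +y points into it. The mouth is 200 mm wide and 150 mm high; two low rails (16 mm high) reach 260 mm out in front of it to carry the tray, whose inner edge stands 46 mm in front of the dryer's face when fully out
- dish: shallow glass bowl, 90 mm wide, 22 mm high; origin at the centre of its underside. A bystander, to be left alone
- jar: white plastic jar, 56 mm wide, 75 mm high; origin at the centre of its underside. A bystander, to be left alone
- spatula: lab spatula, 170 mm long, lying; origin near the middle of its length. A bystander, to be left alone
- brush: brush, 160 mm long, lying; origin near the middle of its length. A bystander, to be left alone
- weight: brass weight, 26 mm wide, 40 mm high; origin at the centre of its underside. A bystander, to be left alone
There are look-alikes about, which are no part of the job. What is shaped like the cartridge_3 but brown or turquoise is not meant.

How it is judged:
By the outcome, as a careful person would: the job done as asked, in the order asked, and still so for the second after the job is handed in, with the robot touching nothing.
Of cartridge_0, cartridge_1, cartridge_2, cartridge_3 only 3 to 4 are there at a start; the rules pass over those that are not, and their reading is None.
At some moment in a run one of cartridge_0, cartridge_1, cartridge_2, cartridge_3 may be knocked a few centimetres aside while the robot is not near it.
Once in a run the grip may slacken for a moment while it holds something.
It also fails if it takes over 210 s, if anything falls off the work surface, if the arm or the gripper's body presses on something with over 40 N, if the wrist force passes 120 N, or if a joint passes its speed limit or range.

## Working session

There is one attempt and no reset: what is moved stays moved. The work goes in short steps, Python scripts to look and compute and a tool call to move; the robot and the scene stay as the last step left them, time stands still between calls to the robot, and variables do not carry over. Pictures are saved under pics/ and viewed, at most 14 in all, crops included, and the job is handed in when it is done.

Besides the shell and the picture viewer there is one more tool, called after ">>>" as name([rows], argument=value, ...), one row to a line, values as JSON. step_arm: Moves the arm, as the interface text tells. Shifts and turns lie within -1 to 1; 1 stands for 25 mm of shift or 0.12 rad of turn. Its arguments: {"type":"object","properties":{"delta_pos":{"type":"array"},"turn":{"type":"array"},"grip":{"type":"number"},"newtons":{"type":"number"}},"required":["delta_pos","turn"]}

```bash
ls; mkdir -p pics
cat > h.py <<'E'
from bench import *
import numpy as np, cv2
def snap(name,fn=None,crop=None,scale=1):
    c=camera(name); np.savez('last_'+name+'.npz',**c)
    im=c['image'][:,:,::-1]
    if crop: u0,v0,u1,v1=crop; im=im[v0:v1,u0:u1]
    im=cv2.resize(im,None,fx=scale,fy=scale,interpolation=cv2.INTER_CUBIC)
    if fn: cv2.imwrite('pics/'+fn,im)
    return c
def load(name): return dict(np.load('last_'+name+'.npz'))
def p3(c,u,v,z=None):
    """world point of pixel from depth, or on plane z"""
    K=c['mtx'];V=c['view'];R=V[:3,:3];t=V[:3,3]
    r=np.linalg.inv(K)@np.array([u,v,1.]); d=np.array([r[0],-r[1],-r[2]])
    o=-R.T@t; w=R.T@d
    if z is None: s=c['z_map'][int(round(v)),int(round(u))]
    else: s=(z-o[2])/w[2]
    return o+s*w
def cloud(c):
    h,w=c['z_map'].shape; K=c['mtx'];V=c['view']
    u,v=np.meshgrid(np.arange(w),np.arange(h)); z=c['z_map']
    r=np.linalg.inv(K)@np.stack([u.ravel(),v.ravel(),np.ones(u.size)])
    P=np.stack([r[0],-r[1],-r[2]])*z.ravel()
    return (V[:3,:3].T@(P-V[:3,3:4])).T.reshape(h,w,3)
E
python3 - <<'E'
from h import *
for n in('top','side'):
    c=snap(n,n+'0.png',scale=1.4); print(n,c['mtx'],c['view'],c['z_map'].min(),c['z_map'].max(), [k for k in c])
s=read_state(); print({k:np.round(v,3) for k,v in s.items()})
E
```

```text
pics
top [[527.77062473   0.         289.09974622]
 [  0.         527.77062473 214.83084047]
 [  0.           0.           1.        ]] [[-0.00467146 -0.9998172  -0.01854007  0.04152739]
 [ 0.9908342  -0.00713092  0.13489527 -0.59364677]
 [-0.13500282 -0.01773998  0.99068639 -1.3604733 ]
 [ 0.          0.          0.          1.        ]] 0.0 2.3690772 ['image', 'z_map', 'mtx', 'view']
side [[457.65534689   0.         280.61267326]
 [  0.         457.65534689 210.2060894 ]
 [  0.           0.           1.        ]] [[ 0.99158798 -0.12809938 -0.01854247 -0.56647982]
 [ 0.10345539  0.69829896  0.70829058 -0.17710369]
 [-0.0777834  -0.70425075  0.70567742 -1.14576025]
 [ 0.          0.          0.          1.        ]] 0.0 3.0570233 ['image', 'z_map', 'mtx', 'view']
{'time': np.float64(0.1), 'joint_positions': array([ 1.26 ,  0.333, -0.065,  1.461,  0.022,  1.35 , -0.088]), 'joint_vel': array([ 0.   , -0.002,  0.   , -0.001, -0.   , -0.002, -0.002]), 'joint_torque': array([ 1.0000e-03, -6.2455e+01,  2.4000e-02, -3.9072e+01, -6.1000e-02,
        3.7000e-02,  0.0000e+00]), 'ee_pos': array([ 0.177, -0.599,  0.222]), 'eef_rot': array([ 0.99 ,  0.143, -0.   , -0.001]), 'ft_force': array([0.769, 0.927, 0.002]), 'torque': array([ 0.037,  0.008, -0.   ]), 'grip_force': np.float64(0.0), 'width': np.float64(0.087)}
```

View pics/top0.png

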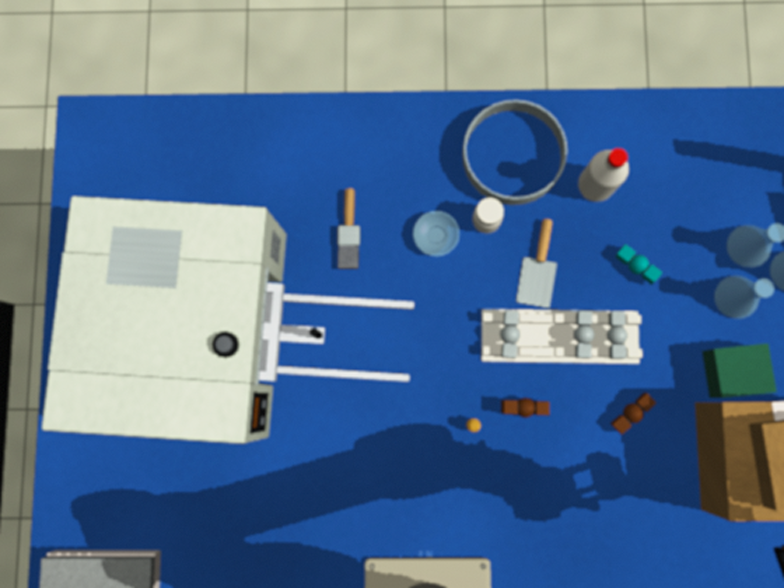

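View pics/side0.png

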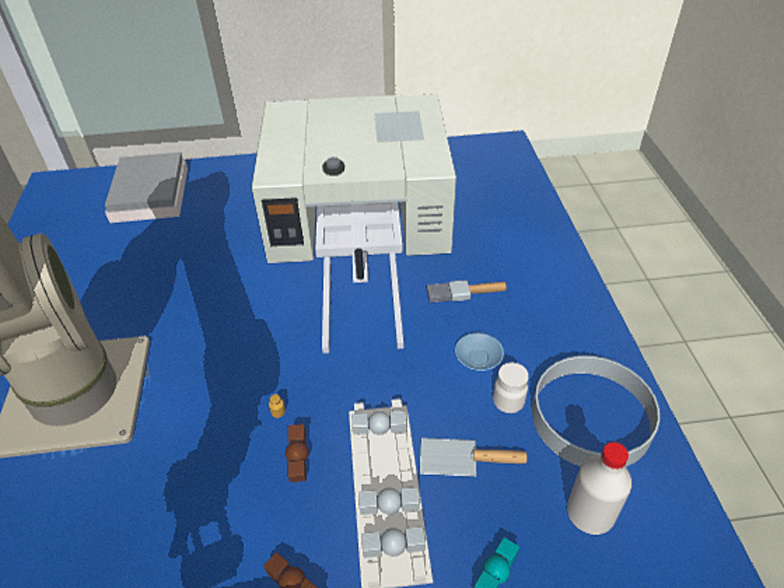

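The top view shows three grey cartridges on the rack (about (511,334), (586,334), (618,334) in the 1.4x picture), with brown and turquoise look-alikes off the rack. The tray is nearly home, handle at (317,333), button at (224,344). The side view agrees. Next I measure these.

Run:
```python
from h import *
np.set_printoptions(precision=4,suppress=True)
c=load('top'); s=load('side')
P=cloud(c)
for n,(u,v) in dict(ballA=(511,334),ballB=(586,334),ballC=(618,334)).items():
    print(n,p3(c,u/1.4,v/1.4,.05))
    # sphere fit
    cen=p3(c,u/1.4,v/1.4,.05); m=(np.linalg.norm(P[...,:2]-cen[:2],axis=2)<.015)&(P[...,2]>.042)&(P[...,2]<.06)
    q=P[m]; A=np.c_[2*q,np.ones(len(q))]; x=np.linalg.lstsq(A,(q**2).sum(1),rcond=None)[0]; print('  n',len(q),'sphere',x[:3],'top z',q[:,2].max(), q[:,:2].mean(0))
for n,(u,v,z) in dict(hand=(317,333,.096),button=(224,345,.218),faceL=(268,207,.2),faceR=(250,442,.2),railLend=(413,305,.016),railRend=(409,378,.016),trayL=(283,284,.04),trayR=(275,380,.04),rackTL=(482,311,.022),rackTR=(640,312,.022),rackBL=(482,361,.022),rackBR=(641,362,.022),wt=(474,425,.04)).items():
    print(n,p3(c,u/1.4,v/1.4,z),p3(c,u/1.4,v/1.4))
for n,(u,v,z) in dict(hand=(361,251,.096),button=(334,164,.218),ballA=(380,423,.035),ballB=(389,502,.035),ballC=(394,543,.035),railRend=(325,351,.016),railLend=(401,347,.016)).items():
    print('side',n,p3(s,u/1.4,v/1.4,z),p3(s,u/1.4,v/1.4))
for n,src in(('top',c),('side',s)):
    Q=cloud(src); im=src['image']
    m=(im.max(2)<75)&(Q[...,2]>.205)&(Q[...,2]<.24); print(n,'button',Q[m].mean(0),m.sum())
    m=(im.max(2)<75)&(Q[...,2]>.06)&(Q[...,2]<.11)&(Q[...,1]>-.1); print(n,'hand',Q[m].mean(0),m.sum(),Q[m].min(0),Q[m].max(0))
big=cv2.resize(c['image'][195:275,180:470,::-1],None,fx=2.75,fy=2.75,interpolation=cv2.INTER_CUBIC); cv2.imwrite('pics/crop1.png',big)
```

```text
ballA [ 0.5286 -0.1603  0.05  ]
  n 102 sphere [ 0.5289 -0.1601  0.0459] top z 0.05904152820473832 [ 0.5283 -0.1602]
ballB [ 0.5277 -0.2997  0.05  ]
  n 99 sphere [ 0.5285 -0.299   0.0442] top z 0.05942693679328724 [ 0.5272 -0.2985]
ballC [ 0.5273 -0.359   0.05  ]
  n 104 sphere [ 0.5276 -0.3592  0.0461] top z 0.05788258954381765 [ 0.5272 -0.3584]
hand [0.5285 0.1965 0.096 ] [0.5279 0.1957 0.1016]
button [0.4983 0.3331 0.218 ] [0.4978 0.3313 0.2247]
faceL [0.736  0.2688 0.2   ] [0.7893 0.3099 0.0024]
faceR [0.3399 0.2904 0.2   ] [ 0.3294  0.3356 -0.0002]
railLend [0.5889 0.0226 0.016 ] [0.5889 0.0226 0.0157]
railRend [0.4489 0.031  0.016 ] [0.449  0.0311 0.013 ]
trayL [0.6279 0.2703 0.04  ] [0.6293 0.2718 0.0316]
trayR [0.4457 0.2821 0.04  ] [0.446  0.2838 0.0313]
rackTL [ 0.5756 -0.1095  0.022 ] [ 0.5787 -0.1117 -0.0033]
rackTR [ 0.5716 -0.4101  0.022 ] [ 0.5742 -0.4167  0.0002]
rackBL [ 0.48   -0.1077  0.022 ] [ 0.4813 -0.1097 -0.0011]
rackBR [ 0.4765 -0.4075  0.022 ] [ 0.4776 -0.4143 -0.0007]
wt [ 0.3609 -0.0891  0.04  ] [ 0.3608 -0.0893  0.0382]
side hand [0.5356 0.1988 0.096 ] [0.5357 0.2007 0.0943]
side button [0.5007 0.3252 0.218 ] [0.5006 0.3227 0.2196]
side ballA [ 0.5298 -0.1619  0.035 ] [ 0.5291 -0.1734  0.0522]
side ballB [ 0.5273 -0.3011  0.035 ] [ 0.5266 -0.3098  0.052 ]
side ballC [ 0.5266 -0.3635  0.035 ] [ 0.526  -0.3703  0.0503]
side railRend [0.4478 0.021  0.016 ] [0.4474 0.0291 0.0065]
side railLend [0.5881 0.0104 0.016 ] [0.5892 0.019  0.0057]
top button [0.4992 0.3317 0.2138] 133
top hand [0.4245 0.2702 0.0918] 118 [0.3553 0.1955 0.0604] [0.5356 0.2975 0.1098]
side button [0.2508 0.1411 0.2194] 166
side hand [0.3383 0.2109 0.0824] 416 [-0.022  -0.0738  0.06  ] [0.5362 0.302  0.11  ]
```

View pics/crop1.png

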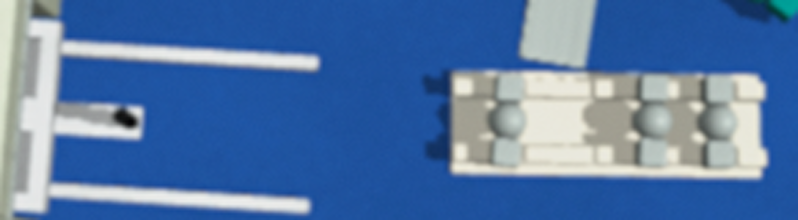

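The crop shows the handle post as a black blob around crop (125,119), and the cartridges at crop x≈508, 655 and 718. I'll zoom in further for accuracy.

Run:
```python
from h import *
c=load('top'); s=load('side')
def cr(c,u0,v0,w,h,f): return cv2.resize(c['image'][v0:v0+h,u0:u0+w,::-1],(w*f,h*f),interpolation=cv2.INTER_CUBIC)
a=cr(c,205,220,40,30,10); b=cr(s,235,170,40,30,10); d=cr(c,350,215,100,37,8)
cv2.imwrite('pics/crop2.png',np.vstack([np.hstack([a,b]),d]))
print(a.shape,d.shape)
o=lambda c:-c['view'][:3,:3].T@c['view'][:3,3]; print(o(c),o(s))
```

```text
(300, 400, 3) (296, 800, 3)
[0.40473179 0.01315179 1.42865245] [ 0.49091579 -0.75579691  0.92347408]
```

View pics/crop2.png

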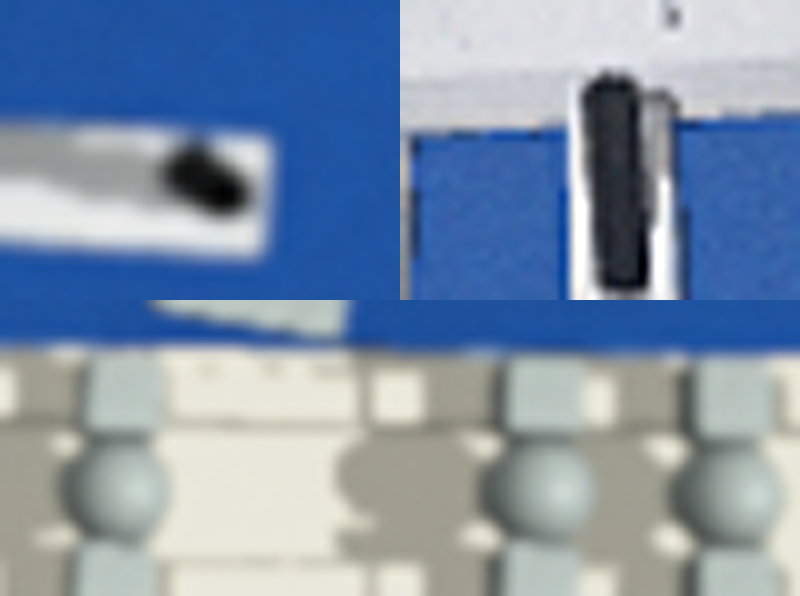

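The post top is at (224,237) in the top view and (256,178) in the side view. The balls are near columns 364, 417 and 441.

Run:
```python
from h import *
np.set_printoptions(precision=4,suppress=True)
c=load('top'); s=load('side')
f=lambda x,y,k,u,v:((x+.5)/k-.5+u,(y+.5)/k-.5+v)
print('hand',p3(c,*f(190,168,10,205,220),.096),p3(s,*f(212,85,10,235,170),.096))
print('base',p3(c,*f(228,192,10,205,220),.03),p3(s,*f(223,275,10,235,170),.03))
for x,y in((115,190),(540,190),(727,192)):print(p3(c,*f(x,y,8,350,215),.035))
print('cubes C',p3(c,*f(735,95,8,350,215),.048),p3(c,*f(733,272,8,350,215),.048))
```

```text
hand [0.5324 0.2038 0.096 ] [0.5303 0.2048 0.096 ]
base [0.5322 0.203  0.03  ] [0.5291 0.1985 0.03  ]
[ 0.5306 -0.1594  0.035 ]
[ 0.5297 -0.2992  0.035 ]
[ 0.5287 -0.3605  0.035 ]
cubes C [ 0.5593 -0.361   0.048 ] [ 0.5014 -0.3578  0.048 ]
```

Run:
```python
from h import *
np.set_printoptions(precision=3,suppress=True)
c=load('top')
P=cloud(c)
for u,v in((705,405),(740,410),(760,450),(730,480),(715,515),(770,440),(780,545),(740,370),(690,460)): print(u,v,P[int(v/1.4),int(u/1.4)])
m=(P[...,2]>.15)&(P[...,2]<1)&(P[...,1]<.2); print(P[m].min(0) if m.any() else 0,P[m].max(0) if m.any() else 0,m.sum())
```

```text
705 405 [ 0.396 -0.512  0.046]
740 410 [ 0.389 -0.539  0.132]
760 450 [ 0.322 -0.558  0.153]
730 480 [ 0.271 -0.518  0.125]
715 515 [ 0.204 -0.511  0.066]
770 440 [ 0.339 -0.567  0.178]
780 545 [ 0.139 -0.654 -0.001]
740 370 [ 0.46  -0.574  0.061]
690 460 [ 0.295 -0.494  0.003]
[ 0.152 -0.598  0.15 ] [ 0.845 -0.324  0.335] 1258
```

>>> step_arm([
  [0, 0, 1],
  [0, 0, 1],
  [0, 0, 1],
  [0, 0, 1],
  [0, 0.5, 1],
  [0.3, 1, 0.5],
  [0.5, 1, 0],
  [0.6, 1, 0],
  [0.6, 1, 0],
  [0.6, 1, 0],
  [0.6, 1, 0],
  [0.6, 1, 0],
], turn=[0, 0, 0, 0, 0.5, 0.9, 0.9, 0.9, 0.9, 0.9, 0.9, 0.9], grip=0, newtons=40)

```text
time: 1.3
ee_pos: [0.2728, -0.4106, 0.3598]
eef_rot: [0.85, 0.526, -0.0, -0.0]
ft_force: [0.6, -0.4, -0.5]
width: 0.0871
grip_force: 0.0
```

>>> step_arm([
  [1, 1, 0],
  [1, 1, 0],
  [1, 1, 0],
  [1, 1, 0],
  [0.8, 1, 0],
  [0.8, 1, 0],
  [0.8, 1, 0],
  [0.8, 1, 0],
  [0.8, 1, 0],
  [0.5, 1, 0],
  [0.3, 1, 0],
  [0, 1, 0],
], turn=[0.9, 0.9, 0.9, 0.7, 0, 0, 0, 0, 0, 0, 0, 0])

```text
time: 2.5
ee_pos: [0.4929, -0.1105, 0.3594]
eef_rot: [0.727, 0.686, 0.0, -0.001]
ft_force: [0.4, -0.3, -0.3]
width: 0.0869
grip_force: 0.0
```

>>> step_arm([
  [0.13, 1, -0.5],
  [0.13, 1, -0.5],
  [0.13, 1, -0.5],
  [0.13, 1, -0.5],
  [0.13, 1, -0.5],
  [0.13, 1, -0.5],
  [0.13, 1, -0.5],
  [0.13, 1, -0.5],
  [0.13, 1, -0.5],
  [0.13, 1, -0.5],
  [0.13, 1, -0.5],
  [0.13, 1, -0.5],
], turn=[0, 0, 0, 0, 0, 0, 0, 0, 0, 0, 0, 0])

```text
time: 3.7
ee_pos: [0.5313, 0.189, 0.2092]
eef_rot: [0.728, 0.686, -0.0, -0.0]
ft_force: [0.3, 0.1, 0.1]
width: 0.0869
grip_force: 0.0
```

>>> step_arm([
  [0, 0.5, 0],
  [0, 0, -0.8],
  [0, 0, -1],
  [0, 0, -1],
  [0, 0, -1],
  [0, 0, -0.8],
  [0, 0, -0.6],
  [0, 0, -0.4],
  [0, 0, -0.2],
  [0, 0, 0],
], turn=[0, 0, 0, 0, 0, 0, 0, 0, 0, 0])

```text
time: 4.7
ee_pos: [0.5315, 0.2006, 0.065]
eef_rot: [0.728, 0.686, -0.0, -0.0]
ft_force: [0.1, -0.7, -0.7]
width: 0.0872
grip_force: 0.0
```

>>> step_arm([
  [0, 0, 0],
  [0, 0, 0],
  [0, 0, 0],
  [0, 0, 0],
  [0, 0, 0],
  [0, 0, 0],
  [0, 0, 0],
  [0, 0, 0],
], turn=[0, 0, 0, 0, 0, 0, 0, 0], grip=1, newtons=40)

```text
time: 5.5
ee_pos: [0.5314, 0.2007, 0.0651]
eef_rot: [0.728, 0.686, 0.0, 0.0]
ft_force: [0.5, -0.3, -0.9]
width: 0.0311
grip_force: 0.0
```

>>> step_arm([
  [0, 0, 0],
  [0, 0, 0],
  [0, 0, 0],
  [0, 0, 0],
  [0, 0, 0],
], turn=[0, 0, 0, 0, 0])

```text
time: 6.0
ee_pos: [0.5304, 0.2008, 0.0649]
eef_rot: [0.727, 0.686, -0.001, -0.0]
ft_force: [-4.4, 0.1, 3.5]
width: 0.0149
grip_force: 40.0
```

>>> step_arm([
  [-0.02, -0.4, 0],
  [-0.05, -0.8, 0],
  [-0.05, -0.8, 0],
  [-0.05, -0.8, 0],
  [-0.05, -0.8, 0],
  [-0.05, -0.8, 0],
  [-0.05, -0.8, 0],
  [-0.05, -0.8, 0],
  [-0.05, -0.8, 0],
  [-0.05, -0.8, 0],
  [-0.03, -0.4, 0],
  [0, 0, 0],
], turn=[0, 0, 0, 0, 0, 0, 0, 0, 0, 0, 0, 0])

```text
time: 7.2
ee_pos: [0.5165, -0.0018, 0.0649]
eef_rot: [0.728, 0.685, -0.002, -0.001]
ft_force: [-12.5, -1.9, 10.7]
width: 0.0148
grip_force: 40.0
```

>>> step_arm([
  [-0.01, -0.16, 0],
  [-0.01, -0.16, 0],
  [0, 0, 0],
], turn=[0, 0, 0])

```text
time: 7.5
ee_pos: [0.5161, -0.0081, 0.0649]
eef_rot: [0.728, 0.686, -0.002, -0.001]
ft_force: [-12.3, 1.8, 10.9]
width: 0.0148
grip_force: 40.0
```

>>> step_arm([
  [-0.05, -0.16, 0.02],
  [-0.04, -0.16, 0.02],
  [0, 0, 0],
], turn=[0, 0, 0])

```text
time: 7.8
ee_pos: [0.5154, -0.0166, 0.0652]
eef_rot: [0.728, 0.686, -0.001, -0.0]
ft_force: [2.0, -2.4, -13.9]
width: 0.0149
grip_force: 40.0
```

>>> step_arm([
  [-0.02, -0.16, 0.0],
  [-0.01, -0.16, 0.0],
  [0, 0, 0],
], turn=[0, 0, 0])

```text
time: 8.1
ee_pos: [0.5151, -0.0211, 0.0652]
eef_rot: [0.727, 0.686, 0.001, -0.001]
ft_force: [5.3, 9.6, -22.2]
width: 0.0155
grip_force: 40.0
```

>>> step_arm([
  [-0.01, -0.1, -0.03],
  [0, 0, 0],
], turn=[0, 0])

```text
time: 8.3
ee_pos: [0.5151, -0.0212, 0.0651]
eef_rot: [0.726, 0.687, 0.002, -0.002]
ft_force: [3.4, 15.8, -15.2]
width: 0.0149
grip_force: 40.0
```

>>> step_arm([
  [0, 0, 0],
  [0, 0, 0],
  [0, 0, 0],
  [0, 0, 0],
  [0, 0, 0],
  [0, 0, 0],
], turn=[0, 0, 0, 0, 0, 0], grip=0.5)

```text
time: 8.9
ee_pos: [0.5153, -0.0261, 0.0655]
eef_rot: [0.728, 0.686, 0.0, 0.0]
ft_force: [-0.4, -0.3, 0.4]
width: 0.0427
grip_force: 0.0
```

>>> step_arm([
  [0, 0, 1],
  [0, 0, 1],
  [0, 0, 1],
  [0, 0, 1],
  [0, 0, 1],
  [0, 0, 1],
  [0, -1, 0.5],
  [0, -1, 0],
  [0, -1, 0],
  [0, -1, 0],
  [0, -1, 0],
  [0, -1, 0],
], turn=[0, 0, 0, -1, -1, -1, -1, -1, -1, -1, -1, -1])

```text
time: 10.1
ee_pos: [0.515, -0.1769, 0.2279]
eef_rot: [0.977, 0.212, -0.0, 0.0]
ft_force: [0.8, 0.3, 0.7]
width: 0.0435
grip_force: 0.0
```

Run:
```python
from h import *
snap('top','t1.png',crop=(160,170,480,300),scale=2.5); snap('side')
```

```text
(no output)
```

View pics/t1.png

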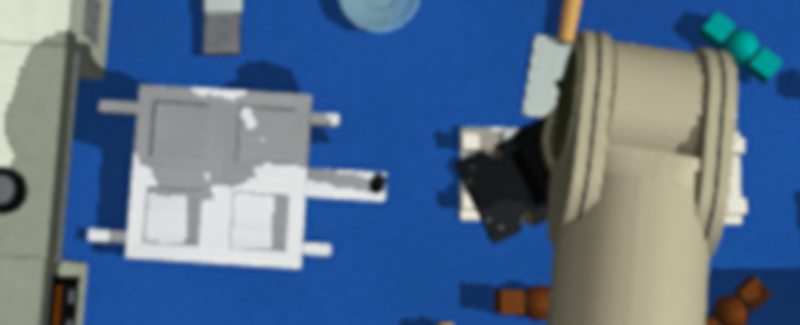

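The tray is fully out, with corners at crop (138,85), (312,94), (300,268) and (126,260). The handle is at (376,182).

Run:
```python
from h import *
np.set_printoptions(precision=4,suppress=True)
c=load('top')
f=lambda x,y:((x+.5)/2.5-.5+160,(y+.5)/2.5-.5+170)
C=np.array([p3(c,*f(*q),.04) for q in((138,85),(312,94),(300,268),(126,260))]); print(C, 'sides',[np.linalg.norm(C[i]-C[i-1]) for i in range(4)])
cen=C.mean(0); ax=(C[0]-C[3])+(C[1]-C[2]); ang=np.arctan2(ax[1],ax[0]); 
ay=(C[0]-C[1])+(C[3]-C[2]); print('centre',cen,'yaw x',ang,'yaw from y',np.arctan2(-ay[0],ay[1]))
print('hand',p3(c,*f(374,181),.096))
yaw=-.066
X=np.array([np.cos(yaw),np.sin(yaw)]);Y=np.array([-X[1],X[0]])
for i in(-1,1):
  for j in(-1,1): print(i,j,cen[:2]+.046*i*X+.046*j*Y)
s=load('side')
for u,v in():pass
# bay check
for q in((183,129),(272,135),(170,216),(257,222)): print('bay', p3(c,*f(*q),.024))
print('btn',p3(c,*f(8,190),.218))
```

```text
[[0.6254 0.2361 0.04  ]
 [0.6143 0.0502 0.04  ]
 [0.4303 0.0634 0.04  ]
 [0.4396 0.246  0.04  ]] sides [np.float64(0.18606250858598852), np.float64(0.18622924220572684), np.float64(0.18441281558615283), np.float64(0.18289352597338288)]
centre [0.5274 0.1489 0.04  ] yaw x -0.0625558403468317 yaw from y -0.05519804052849725
hand [ 0.5164 -0.0138  0.096 ]
-1 -1 [0.4785 0.106 ]
-1 1 [0.4845 0.1978]
1 -1 [0.5703 0.1   ]
1 1 [0.5763 0.1918]
bay [0.5797 0.1894 0.024 ]
bay [0.5725 0.0937 0.024 ]
bay [0.4864 0.2024 0.024 ]
bay [0.4795 0.1096 0.024 ]
btn [0.4999 0.3264 0.218 ]
```

Run:
```python
from h import *
c=load('side'); im=c['image'][270:420,230:330,::-1]; cv2.imwrite('pics/s1.png',cv2.resize(im,None,fx=4,fy=4,interpolation=cv2.INTER_CUBIC))
```

```text
(no output)
```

View pics/s1.png

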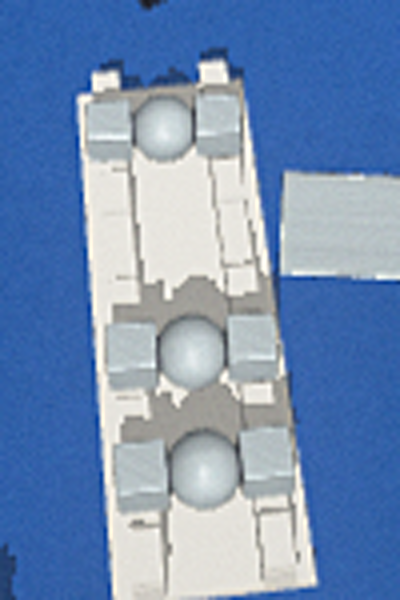

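Side crop: the balls are at (163,129), (192,353) and (205,469), all still on the rack with a clear view.

```bash
cat >> h.py <<'E'
def pc(c,x,y,k,u,v,z): return p3(c,(x+.5)/k-.5+u,(y+.5)/k-.5+v,z)
E
python3 - <<'E'
from h import *
np.set_printoptions(precision=4,suppress=True)
c=load('side')
for x,y in((163,129),(192,353),(205,469)): print(pc(c,x,y,4,230,270,.035))
print('cubeC',pc(c,127,452,4,230,270,.048)-pc(c,127+145,437,4,230,270,.048) if 0 else '')
for a,b in(((140,448),(265,432)),((130,328),(250,320)),((108,106),(217,102))):
    d=pc(c,*b,4,230,270,.048)-pc(c,*a,4,230,270,.048); print(np.arctan2(d[1],d[0]),np.linalg.norm(d))
E
```

```text
[ 0.5275 -0.1609  0.035 ]
[ 0.527  -0.2995  0.035 ]
[ 0.5258 -0.3614  0.035 ]
cubeC 
-0.005453262544699256 0.06224248891988995
-0.06621379173034318 0.06230269721665607
-0.09745268841890868 0.062273801789365334
```

>>> step_arm([
  [0.05, -0.7, 0],
  [0.05, -0.7, 0],
  [0.05, -0.7, 0],
  [0.05, -0.7, 0],
  [0.05, -0.7, -0.5],
  [0.05, -0.7, -0.5],
  [0.05, -0.7, -0.5],
  [0.05, -0.7, -0.5],
  [0.05, -0.7, -0.5],
  [0.05, -0.7, -0.5],
  [0, -0.4, 0],
  [0, 0, 0],
], turn=[-0.5, -0.5, -0.5, -0.5, -0.5, -0.5, -0.5, -0.2, 0, 0, 0, 0], grip=0.47)

```text
time: 11.4
ee_pos: [0.5273, -0.3621, 0.1526]
eef_rot: [1.0, -0.007, -0.0, -0.0]
ft_force: [1.1, 0.4, -0.2]
width: 0.0461
grip_force: 0.0
```

>>> step_arm([
  [0, 0, -0.8],
  [0, 0, -0.8],
  [0, 0, -0.8],
  [0, 0, -0.8],
  [0, 0, -0.8],
  [0, 0, -0.6],
  [0, 0, -0.5],
  [0, 0, -0.36],
  [0, 0, 0],
], turn=[0, 0, 0, 0, 0, 0, 0, 0, 0])

```text
time: 12.3
ee_pos: [0.5273, -0.3604, 0.0154]
eef_rot: [1.0, -0.006, -0.001, -0.0]
ft_force: [0.3, -0.1, 0.0]
width: 0.046
grip_force: 0.0
```

>>> step_arm([
  [0, 0, 0],
  [0, 0, 0],
  [0, 0, 0],
  [0, 0, 0],
  [0, 0, 0],
], turn=[0, 0, 0, 0, 0], grip=1, newtons=50)

```text
time: 12.8
ee_pos: [0.5282, -0.361, 0.0171]
eef_rot: [1.0, -0.006, 0.001, 0.0]
ft_force: [1.2, 1.0, 5.6]
width: 0.0355
grip_force: 50.0
```

>>> step_arm([
  [0, 0, 0.4],
  [0, 0, 0.6],
  [0, 0, 0.8],
  [0, 0, 0.8],
  [0, 0, 0.8],
  [0, 0, 0.8],
  [0, 0, 0.6],
  [0, 0, 0.4],
  [0, 0, 0.2],
  [0, 0, 0],
], turn=[0, 0, 0, 0, 0, 0, 0, 0, 0, 0])

```text
time: 13.8
ee_pos: [0.5279, -0.3608, 0.1516]
eef_rot: [1.0, -0.006, 0.0, 0.0]
ft_force: [0.8, 0.1, -3.4]
width: 0.0361
grip_force: 50.0
```

>>> step_arm([
  [0, 0, 0],
  [0, 0, 0],
  [0, 0, 0],
  [0, 0, 0],
  [0, 0, 0],
  [0, 0, 0],
  [0, 0, 0],
  [0, 0, 0],
  [0, 0, 0],
  [0, 0, 0],
  [0, 0, 0],
  [0, 0, 0],
], turn=[0, 0, 0, 0, 0, 0, 0, 0, 0, 0, 0, 0], newtons=7)

```text
time: 15.0
ee_pos: [0.5277, -0.3608, 0.1514]
eef_rot: [1.0, -0.006, 0.0, 0.0]
ft_force: [-0.9, 0.1, -4.1]
width: 0.0374
grip_force: 7.0
```

Run:
```python
from h import *
snap('side','s2.png',crop=(200,160,360,420),scale=2.2); s=read_state(); print(s['time'],s['ee_pos'],s['torque'],s['ft_force'],s['width'],s['grip_force'])
```

```text
15.05 [ 0.52765652 -0.36085092  0.15133979] [-0.01583014 -0.02188416  0.02753417] [ 0.43556078  0.94381506 -4.02304667] 0.03708656319063786 6.999838426709175
```

View pics/s2.png

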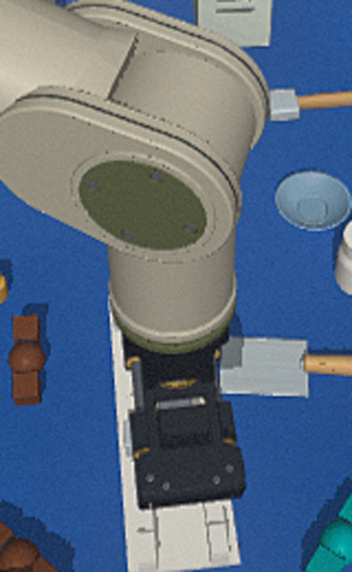

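>>> step_arm([
  [0, 0, 0],
  [0, 0, 0],
  [0, 0.4, 0],
  [0.1, 0.8, 0],
  [0.1, 0.8, 0],
  [0.1, 0.8, 0],
  [0.1, 0.8, 0],
  [0.1, 0.8, 0],
  [0.1, 0.8, 0],
  [0.1, 0.8, 0],
  [0.1, 0.8, 0],
  [0.1, 0.8, 0],
], turn=[0, 0, 0.5, 0.8, 0.8, 0.8, 0.8, 0.8, 0.8, 0.8, 0.8, 0.8], newtons=50)

```text
time: 16.25
ee_pos: [0.5503, -0.1701, 0.1515]
eef_rot: [0.897, 0.442, 0.0, 0.0]
ft_force: [0.9, 0.3, -3.6]
width: 0.0357
grip_force: 50.0
```

>>> step_arm([
  [0.1, 0.8, 0],
  [0.1, 0.8, 0],
  [0.1, 0.8, 0],
  [0.1, 0.8, 0],
  [0.1, 0.8, 0],
  [0.1, 0.8, 0],
  [0.1, 0.8, 0],
  [0.1, 0.8, 0],
  [0.1, 0.8, 0],
  [0.1, 0.8, 0],
  [0.1, 0.8, 0],
  [0, 0.4, 0],
], turn=[0.8, 0.8, 0.8, 0.8, 0.8, 0.8, 0.2, 0, 0, 0, 0, 0])

```text
time: 17.45
ee_pos: [0.5777, 0.0617, 0.1515]
eef_rot: [0.728, 0.686, 0.0, -0.0]
ft_force: [-0.3, -0.1, -5.0]
width: 0.0361
grip_force: 50.0
```

Run:
```python
from h import *
snap('side','s3.png',crop=(200,60,400,260),scale=2.8); s=read_state(); print(s['time'],s['ee_pos'],s['torque'],s['ft_force'],s['width'],s['joint_positions'])
```

```text
17.5 [0.57739343 0.06271381 0.15152714] [0.19656197 0.00501057 0.02265002] [-0.15386935  2.03557851 -3.96708524] 0.035955711255684746 [ 0.48354579  0.40417096 -0.83171694  1.63947782  0.31137219  1.23642898
 -0.46831668]
```

View pics/s3.png

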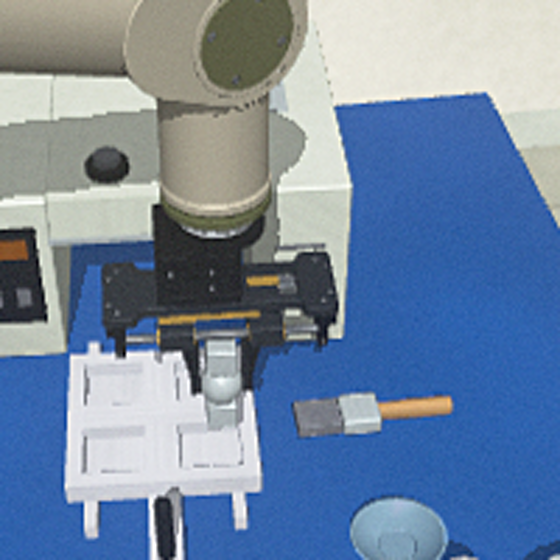

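The cartridge hangs upright between the fingers, with the top cube at crop (220,360), the ball at (221,383) and the lower cube at (224,410). I'll check its tilt from the depth.

```bash
cat >> h.py <<'E'
def tilt(c,p,r=.06):
    """held cartridge points (near ball centre p): fit line of grey points"""
    P=cloud(c); im=c['image'].astype(int)
    m=(abs(P[...,0]-p[0])<.0155)&(abs(P[...,1]-p[1])<.05)&(abs(P[...,2]-p[2])<.055)&(im.min(2)>95)&(im[...,2]>=im[...,0])
    q=P[m]
    for z in np.arange(-.05,.051,.01):
        k=q[abs(q[:,2]-p[2]-z)<.005]
        if len(k)>3: print('dz %.3f n%d x %.4f y %.4f..%.4f'%(z,len(k),k[:,0].mean(),np.percentile(k[:,1],10),np.percentile(k[:,1],90)))
E
python3 - <<'E'
from h import *
tilt(load('side'),np.array([.577,.062,.1705]))
E
```

```text
dz -0.050 n28 x 0.5753 y 0.0421..0.0460
dz -0.040 n34 x 0.5750 y 0.0419..0.0449
dz -0.030 n36 x 0.5752 y 0.0416..0.0501
dz -0.020 n19 x 0.5756 y 0.0392..0.0443
dz -0.010 n40 x 0.5767 y 0.0378..0.0460
dz 0.000 n60 x 0.5755 y 0.0405..0.0505
dz 0.010 n35 x 0.5752 y 0.0432..0.0480
dz 0.020 n30 x 0.5770 y 0.0435..0.0465
dz 0.030 n77 x 0.5766 y 0.0443..0.0619
```

>>> step_arm([
  [0, 0.4, 0],
  [0, 0.8, 0],
  [0, 0.8, 0],
  [0, 0.8, 0],
  [0, 0.8, 0],
  [0, 0.8, 0],
  [0, 0.5, 0],
  [0, 0.25, 0],
  [0, 0, 0],
], turn=[0, 0, 0, 0, 0, 0, 0, 0, 0])

```text
time: 18.4
ee_pos: [0.5776, 0.1882, 0.1513]
eef_rot: [0.728, 0.686, -0.0, -0.0]
ft_force: [-0.0, 0.3, -2.9]
width: 0.036
grip_force: 50.0
```

>>> step_arm([
  [0, 0, -0.4],
  [0, 0, -0.6],
  [0, 0, -0.6],
  [0, 0, -0.6],
  [0, 0, -0.5],
  [0, 0, -0.4],
  [0, 0, -0.4],
  [0, 0, -0.3],
  [0, 0, -0.1],
  [0, 0, 0],
], turn=[0, 0, 0, 0, 0, 0, 0, 0, 0, 0])

```text
time: 19.4
ee_pos: [0.5792, 0.1931, 0.0608]
eef_rot: [0.727, 0.687, 0.004, 0.001]
ft_force: [-18.8, 0.5, 52.4]
width: 0.0362
grip_force: 50.0
```

>>> step_arm([
  [0, 0, 0.35],
  [0, 0, 0],
], turn=[0, 0])

```text
time: 19.6
ee_pos: [0.5786, 0.1884, 0.0638]
eef_rot: [0.728, 0.686, 0.001, 0.001]
ft_force: [-0.3, 0.1, -4.9]
width: 0.0358
grip_force: 50.0
```

Run:
```python
from h import *
c=snap('side','s4.png',crop=(210,120,310,220),scale=5); s=read_state(); print(s['time'],s['ee_pos'],s['torque'],s['ft_force'],s['width'])
tilt(c,s['ee_pos']+[0,0,.019])
```

```text
19.65 [0.57806917 0.18774923 0.0626134 ] [-0.00270681 -0.07133827  0.02516407] [ 0.01523625  0.25198123 -4.62225153] 0.035788394516378684
dz -0.040 n98 x 0.5766 y 0.1433..0.1711
dz -0.030 n33 x 0.5749 y 0.1668..0.1768
dz -0.020 n11 x 0.5758 y 0.1654..0.1742
dz -0.010 n32 x 0.5784 y 0.1636..0.1731
dz 0.000 n47 x 0.5760 y 0.1661..0.1769
dz 0.010 n21 x 0.5764 y 0.1685..0.1729
dz 0.020 n25 x 0.5772 y 0.1693..0.1719
dz 0.030 n55 x 0.5784 y 0.1697..0.1885
dz 0.040 n8 x 0.5766 y 0.1680..0.1798
```

View pics/s4.png

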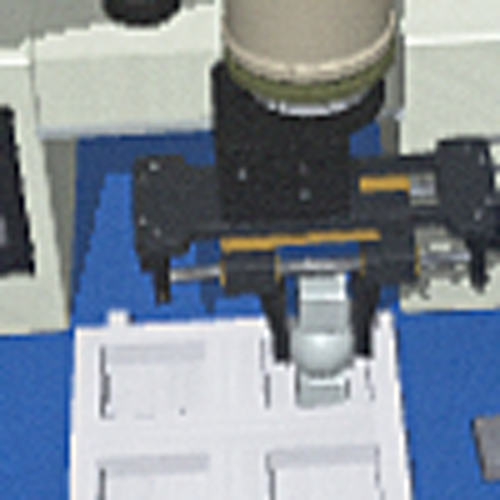

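The lower cube sits inside the bay, at crop (322,390). The ball slipped about 9 mm toward the fingertips. I'll ease it down and let go.

>>> step_arm([
  [0, 0, -0.06],
  [0, 0, 0],
], turn=[0, 0])

```text
time: 19.85
ee_pos: [0.5779, 0.1879, 0.0614]
eef_rot: [0.728, 0.686, 0.0, 0.0]
ft_force: [-2.7, -2.1, 9.1]
width: 0.0361
grip_force: 50.0
```

>>> step_arm([
  [0, 0, 0],
  [0, 0, 0],
  [0, 0, 0],
], turn=[0, 0, 0], newtons=5)

```text
time: 20.15
ee_pos: [0.5778, 0.1878, 0.0609]
eef_rot: [0.728, 0.686, 0.0, 0.0]
ft_force: [-1.2, -0.6, 5.0]
width: 0.0378
grip_force: 5.0
```

>>> step_arm([
  [0, 0, 0],
  [0, 0, 0],
  [0, 0, 0],
  [0, 0, 0],
], turn=[0, 0, 0, 0], grip=0.4)

```text
time: 20.55
ee_pos: [0.5776, 0.1879, 0.0609]
eef_rot: [0.728, 0.686, -0.0, -0.0]
ft_force: [-0.1, -0.1, 0.3]
width: 0.0515
grip_force: 0.0
```

Run:
```python
from h import *
c=snap('side'); s=read_state(); print(s['time'],s['ee_pos'],s['ft_force'],s['width'])
tilt(c,np.array([.5775,.188,.068]))
```

```text
20.6 [0.57763173 0.18794443 0.06095077] [ 0.14784951 -0.36048878  0.7087995 ] 0.05204368622264417
dz -0.040 n7 x 0.5870 y 0.1851..0.2058
dz -0.030 n90 x 0.5761 y 0.1405..0.1693
dz -0.020 n34 x 0.5763 y 0.1505..0.1745
dz -0.010 n8 x 0.5710 y 0.1658..0.1685
dz 0.000 n24 x 0.5767 y 0.1619..0.1683
dz 0.010 n50 x 0.5771 y 0.1641..0.1758
dz 0.020 n21 x 0.5741 y 0.1673..0.1706
dz 0.030 n21 x 0.5752 y 0.1682..0.1710
dz 0.040 n55 x 0.5751 y 0.1674..0.1858
dz 0.050 n16 x 0.5714 y 0.1705..0.1845
```

>>> step_arm([
  [0, 0, 0.3],
  [0, 0, 0.6],
  [0, 0, 0.9],
  [0, 0, 1],
  [0, 0, 1],
  [0, 0, 0.8],
  [0, -0.5, 0],
  [-0.1, -1, 0],
  [-0.1, -1, 0],
  [-0.1, -1, 0],
  [-0.1, -1, 0],
  [-0.1, -1, 0],
], turn=[0, 0, 0, 0, 0, 0, -0.5, -0.9, -0.9, -0.9, -0.9, -0.9])

```text
time: 21.8
ee_pos: [0.5653, 0.0498, 0.1776]
eef_rot: [0.899, 0.438, 0.001, 0.0]
ft_force: [1.6, -0.2, 0.3]
width: 0.0521
grip_force: 0.0
```

>>> step_arm([
  [-0.2, -1, 0],
  [-0.2, -1, 0],
  [-0.2, -1, 0],
  [-0.2, -1, 0],
  [-0.2, -1, 0],
  [-0.2, -1, 0],
  [-0.2, -1, 0],
  [-0.1, -1, 0],
], turn=[-0.9, -0.9, -0.9, -0.9, -0.9, -0.9, -0.9, -0.9])

```text
time: 22.6
ee_pos: [0.5277, -0.1502, 0.1777]
eef_rot: [1.0, 0.022, 0.001, 0.0]
ft_force: [-0.2, -0.1, -0.8]
width: 0.0523
grip_force: 0.0
```

Run:
```python
from h import *
c=snap('side'); s=read_state(); print(s['time'],s['ee_pos'],s['eef_rot'])
a=c['image'][120:220,210:310,::-1]; b=c['image'][260:360,230:330,::-1]
cv2.imwrite('pics/s5.png',cv2.resize(np.hstack([a,b]),None,fx=4,fy=4,interpolation=cv2.INTER_CUBIC))
```

```text
22.65 [ 0.5269151  -0.15546009  0.17742822] [9.99871759e-01 1.59563251e-02 4.91931974e-04 1.27216787e-03]
```

View pics/s5.png

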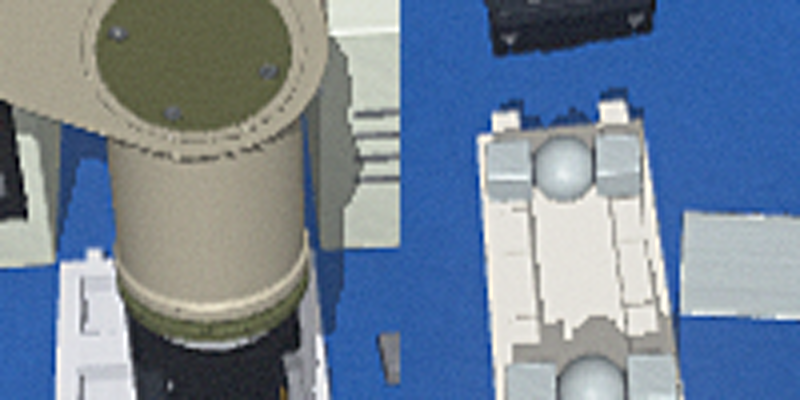

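Both remaining cartridges are unmoved (A at crop (564,169), B at (593,392)). The gripper is already nearly above A, so I'll take A next, gripping a little deeper.

>>> step_arm([
  [0.03, -0.18, -0.6],
  [0, 0, -0.8],
  [0, 0, -0.8],
  [0, 0, -0.8],
  [0, 0, -0.8],
  [0, 0, -0.8],
  [0, 0, -0.7],
  [0, 0, -0.6],
  [0, 0, -0.4],
  [0, 0, -0.25],
  [0, 0, 0],
  [0, 0, 0],
], turn=[-0.3, -0.3, 0, 0, 0, 0, 0, 0, 0, 0, 0, 0])

```text
time: 23.85
ee_pos: [0.5288, -0.1541, 0.0129]
eef_rot: [1.0, -0.012, 0.0, 0.0]
ft_force: [-0.2, -0.6, 1.0]
width: 0.0521
grip_force: 0.0
```

>>> step_arm([
  [0, 0, 0],
  [0, 0, 0],
  [0, 0, 0],
  [0, 0, 0],
  [0, 0, 0],
], turn=[0, 0, 0, 0, 0], grip=1, newtons=50)

```text
time: 24.35
ee_pos: [0.5288, -0.1548, 0.0129]
eef_rot: [1.0, -0.012, 0.0, 0.001]
ft_force: [-0.3, -3.8, 4.7]
width: 0.0351
grip_force: 49.8
```

>>> step_arm([
  [0, 0, 0.4],
  [0, 0, 0.6],
  [0, 0, 0.8],
  [0, 0, 0.8],
  [0, 0, 0.8],
  [0, 0, 0.8],
  [0, 0, 0.7],
  [0, 0, 0.5],
  [0, 0, 0.2],
  [0, 0, 0],
], turn=[0, 0, 0, 0, 0, 0, 0, 0, 0, 0])

```text
time: 25.35
ee_pos: [0.5286, -0.1539, 0.1528]
eef_rot: [1.0, -0.012, 0.0, 0.0]
ft_force: [-0.4, -0.5, -3.9]
width: 0.0353
grip_force: 50.0
```

>>> step_arm([
  [0, 0, 0],
  [0, 0, 0],
  [0, 0, 0],
  [0, 0, 0],
  [0, 0, 0],
  [0, 0, 0],
  [0, 0, 0],
  [0, 0, 0],
  [0, 0, 0],
  [0, 0, 0],
  [0, 0, 0],
  [0, 0, 0],
], turn=[0, 0, 0, 0, 0, 0, 0, 0, 0, 0, 0, 0], newtons=8)

```text
time: 26.55
ee_pos: [0.5284, -0.1541, 0.1523]
eef_rot: [1.0, -0.012, 0.0, 0.0]
ft_force: [-0.6, 0.7, -4.0]
width: 0.0371
grip_force: 8.0
```

>>> step_arm([
  [0, 0, 0],
  [0, 0, 0],
  [-0.1, 0.4, 0],
  [-0.2, 0.8, 0],
  [-0.2, 0.8, 0],
  [-0.2, 0.8, 0],
  [-0.2, 0.8, 0],
  [-0.2, 0.8, 0],
  [-0.2, 0.8, 0],
  [-0.2, 0.8, 0],
  [-0.2, 0.8, 0],
  [-0.2, 0.8, 0],
], turn=[0, 0, 0.4, 0.6, 0.6, 0.6, 0.6, 0.6, 0.6, 0.6, 0.6, 0.6], newtons=50)

```text
time: 27.75
ee_pos: [0.4807, 0.0367, 0.1525]
eef_rot: [0.944, 0.331, 0.0, 0.0]
ft_force: [-0.5, 0.3, -3.7]
width: 0.0363
grip_force: 50.0
```

>>> step_arm([
  [-0.08, 0.8, 0],
  [0, 0.8, 0],
  [0, 0.6, 0],
  [0, 0.4, 0],
  [0, 0.2, 0],
  [0, 0, 0],
], turn=[0.4, 0, 0, 0, 0, 0])

```text
time: 28.35
ee_pos: [0.479, 0.1063, 0.1523]
eef_rot: [0.936, 0.352, 0.0, -0.0]
ft_force: [0.3, -0.1, -4.3]
width: 0.0361
grip_force: 50.0
```

Run:
```python
from h import *
c=snap('side','s6.png',crop=(190,110,330,250),scale=4); s=read_state(); print(s['time'],s['ee_pos'],s['eef_rot'],s['width'],s['ft_force'])
tilt(c,s['ee_pos']+[0,0,.019])
```

```text
28.4 [0.47900903 0.10561205 0.15223452] [ 9.35955736e-01  3.52117660e-01 -7.97183285e-05  8.62581663e-05] 0.036259606847578965 [ 0.02619976 -0.48587768 -4.17572134]
dz -0.040 n24 x 0.4822 y 0.0915..0.1037
dz -0.030 n24 x 0.4770 y 0.0892..0.1051
dz -0.020 n16 x 0.4767 y 0.0887..0.1007
dz -0.010 n8 x 0.4748 y 0.0872..0.0928
dz 0.000 n25 x 0.4729 y 0.0868..0.0940
dz 0.010 n31 x 0.4731 y 0.0900..0.0986
dz 0.020 n11 x 0.4707 y 0.0872..0.0955
dz 0.040 n4 x 0.4708 y 0.1128..0.1141
```

View pics/s6.png

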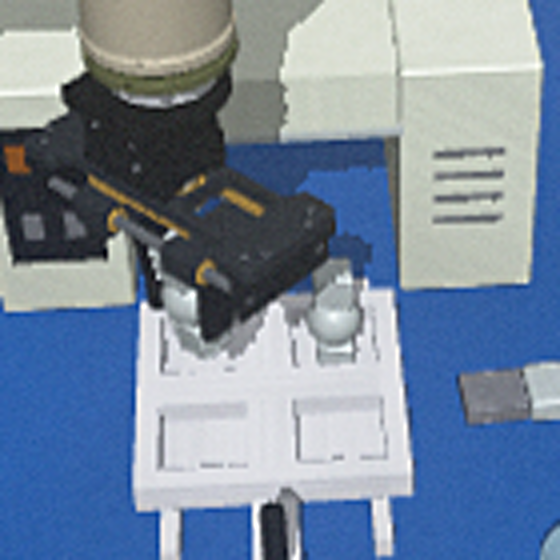

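Cartridge C stands in the back bay at (335,330) in the crop. The held one is partly hidden, hanging roughly vertical over the front-left bay, so I lower it with force checks.

>>> step_arm([
  [0, 0, -0.4],
  [0, 0, -0.7],
  [0, 0, -0.7],
  [0, 0, -0.7],
  [0, 0, -0.5],
  [0, 0, -0.37],
  [0, 0, -0.2],
  [0, 0, 0],
], turn=[0, 0, 0, 0, 0, 0, 0, 0])

```text
time: 29.2
ee_pos: [0.4788, 0.1058, 0.0627]
eef_rot: [0.936, 0.352, -0.0, -0.0]
ft_force: [-0.7, 0.6, -3.3]
width: 0.0362
grip_force: 50.0
```

>>> step_arm([
  [0, 0, -0.08],
  [0, 0, -0.08],
], turn=[0, 0])

```text
time: 29.4
ee_pos: [0.4794, 0.106, 0.0595]
eef_rot: [0.936, 0.352, 0.001, 0.0]
ft_force: [-0.4, 0.1, -3.3]
width: 0.0364
grip_force: 50.0
```

>>> step_arm([
  [0, 0, -0.08],
  [0, 0, 0],
], turn=[0, 0])

```text
time: 29.6
ee_pos: [0.4789, 0.1059, 0.057]
eef_rot: [0.936, 0.352, -0.0, 0.0]
ft_force: [0.7, -0.0, -3.8]
width: 0.0359
grip_force: 50.0
```

>>> step_arm([
  [0, 0, -0.08],
  [0, 0, 0],
], turn=[0, 0])

```text
time: 29.8
ee_pos: [0.4788, 0.1059, 0.0549]
eef_rot: [0.936, 0.352, -0.0, 0.0]
ft_force: [-0.4, -0.4, -3.6]
width: 0.0361
grip_force: 50.0
```

>>> step_arm([
  [0, 0, -0.06],
  [0, 0, 0],
], turn=[0, 0])

```text
time: 30.0
ee_pos: [0.479, 0.106, 0.0535]
eef_rot: [0.936, 0.352, 0.0, 0.0]
ft_force: [-0.3, -0.1, -4.2]
width: 0.0358
grip_force: 50.0
```

>>> step_arm([
  [0, 0, -0.06],
  [0, 0, 0],
], turn=[0, 0])

```text
time: 30.2
ee_pos: [0.4799, 0.1065, 0.0529]
eef_rot: [0.936, 0.352, 0.001, 0.0]
ft_force: [-0.6, 0.6, 5.2]
width: 0.0364
grip_force: 50.0
```

>>> step_arm([
  [0, 0, -0.06],
  [0, 0, 0],
], turn=[0, 0])

```text
time: 30.4
ee_pos: [0.4808, 0.1072, 0.0525]
eef_rot: [0.936, 0.352, 0.002, 0.0]
ft_force: [-2.5, 1.7, 15.9]
width: 0.036
grip_force: 50.0
```

>>> step_arm([
  [0, 0, 0],
  [0, 0, 0],
  [0, 0, 0],
  [0, 0, 0],
], turn=[0, 0, 0, 0], newtons=5)

```text
time: 30.8
ee_pos: [0.481, 0.1065, 0.052]
eef_rot: [0.936, 0.352, 0.002, 0.0]
ft_force: [3.4, 0.4, 6.7]
width: 0.0375
grip_force: 5.0
```

>>> step_arm([
  [0, 0, 0],
  [0, 0, 0],
  [0, 0, 0],
  [0, 0, 0],
  [0, 0, 0],
], turn=[0, 0, 0, 0, 0], grip=0.4)

```text
time: 31.3
ee_pos: [0.4788, 0.1059, 0.0505]
eef_rot: [0.936, 0.352, -0.0, -0.0]
ft_force: [-0.6, 0.1, 0.1]
width: 0.0522
grip_force: 0.0
```

Run:
```python
from h import *
c=snap('side'); s=read_state(); print(s['time'],s['ee_pos'],s['ft_force'],s['width'])
tilt(c,np.array([.479,.106,.068]))
```

```text
31.35 [0.47879304 0.1059439  0.0504868 ] [-0.37873202 -0.72128834 -0.26106507] 0.05205351432415041
dz -0.050 n20 x 0.4748 y 0.0628..0.1392
dz -0.040 n66 x 0.4758 y 0.0623..0.1168
dz -0.030 n81 x 0.4782 y 0.0622..0.0946
dz -0.020 n37 x 0.4804 y 0.0650..0.1025
dz -0.010 n5 x 0.4802 y 0.0898..0.0959
dz 0.000 n17 x 0.4768 y 0.0890..0.1022
dz 0.010 n20 x 0.4757 y 0.0885..0.1012
dz 0.040 n6 x 0.4766 y 0.1043..0.1153
dz 0.050 n5 x 0.4782 y 0.0976..0.1008
```

>>> step_arm([
  [0, 0, 0.3],
  [0, 0, 0.6],
  [0, 0, 0.9],
  [0, 0, 1],
  [0, 0, 1],
  [0, 0, 1],
  [0, -0.5, 0.28],
  [0.2, -1, 0],
  [0.2, -1, 0],
  [0.2, -1, 0],
  [0.2, -1, 0],
  [0.2, -1, 0],
], turn=[0, 0, 0, 0, 0, 0, -0.3, -0.6, -0.6, -0.6, -0.6, -0.6])

```text
time: 32.55
ee_pos: [0.5039, -0.0344, 0.1769]
eef_rot: [0.988, 0.158, -0.001, -0.0]
ft_force: [0.6, -0.2, -0.2]
width: 0.0521
grip_force: 0.0
```

>>> step_arm([
  [0.2, -1, 0],
  [0.2, -1, 0],
  [0.2, -1, 0],
  [0.2, -1, 0],
  [0.17, -0.7, 0],
  [0, -0.4, 0],
  [0, 0, 0],
], turn=[-0.6, -0.6, -0.6, -0.6, -0.6, 0, 0])

```text
time: 33.25
ee_pos: [0.528, -0.1608, 0.1772]
eef_rot: [1.0, -0.019, -0.0, -0.0]
ft_force: [-0.8, 0.4, -0.6]
width: 0.052
grip_force: 0.0
```

Run:
```python
from h import *
c=snap('side'); s=read_state(); print(s['time'],s['ee_pos'],s['eef_rot'])
a=c['image'][90:240,205:305,::-1]; b=c['image'][270:420,230:330,::-1]
cv2.imwrite('pics/s7.png',cv2.resize(np.hstack([a,b]),None,fx=4,fy=4,interpolation=cv2.INTER_CUBIC))
```

```text
33.3 [ 0.52802767 -0.15925028  0.17733337] [ 9.99839467e-01 -1.79149495e-02 -2.17828779e-04 -2.18571800e-04]
```

View pics/s7.png

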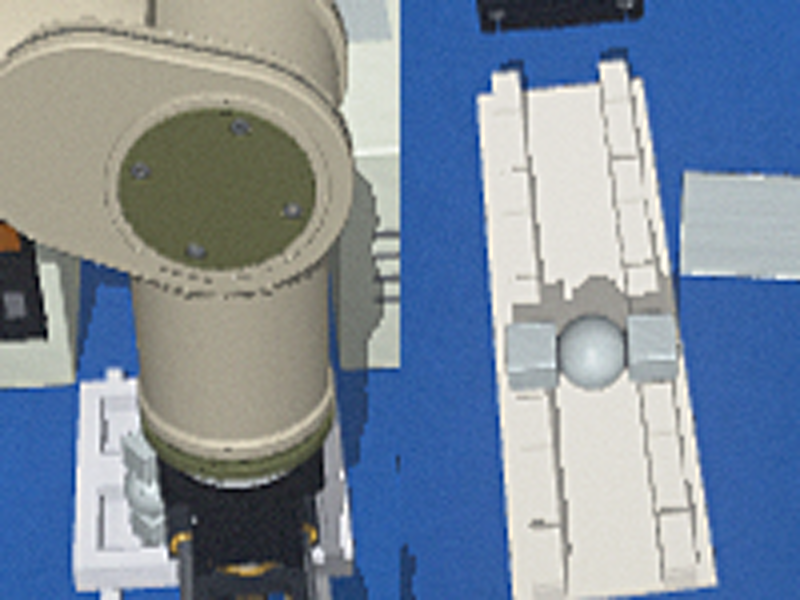

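B is unmoved at (592,353), and A stands in the front-left bay at (142,490). Now I pick B.

>>> step_arm([
  [0, -0.8, 0],
  [0, -1, 0],
  [0, -1, 0],
  [0, -1, -0.5],
  [0, -1, -0.5],
  [0, -0.6, -0.5],
  [0, -0.2, -0.5],
  [0, 0, -0.8],
  [0, 0, -0.8],
  [0, 0, -0.8],
  [0, 0, -0.5],
  [0, 0, 0],
], turn=[0, 0, 0, 0, 0, 0, 0, 0, 0, 0, 0, 0])

```text
time: 34.5
ee_pos: [0.5274, -0.2973, 0.0532]
eef_rot: [1.0, -0.017, -0.001, -0.001]
ft_force: [0.4, 0.9, 0.2]
width: 0.0523
grip_force: 0.0
```

>>> step_arm([
  [0, 0, -0.6],
  [0, 0, -0.5],
  [0, 0, -0.3],
  [0, 0, -0.2],
  [0, 0, 0],
], turn=[0, 0, 0, 0, 0])

```text
time: 35.0
ee_pos: [0.5278, -0.2989, 0.0144]
eef_rot: [1.0, -0.018, -0.0, -0.0]
ft_force: [0.5, 0.6, 0.4]
width: 0.0522
grip_force: 0.0
```

>>> step_arm([
  [0, 0, 0],
  [0, 0, 0],
  [0, 0, 0],
  [0, 0, 0],
  [0, 0, 0],
], turn=[0, 0, 0, 0, 0], grip=1, newtons=50)

```text
time: 35.5
ee_pos: [0.5285, -0.2991, 0.0155]
eef_rot: [1.0, -0.018, 0.0, 0.0]
ft_force: [0.1, 0.8, 3.1]
width: 0.0356
grip_force: 50.0
```

>>> step_arm([
  [0, 0, 0.4],
  [0, 0, 0.6],
  [0, 0, 0.8],
  [0, 0, 0.8],
  [0, 0, 0.8],
  [0, 0, 0.8],
  [0, 0, 0.7],
  [0, 0, 0.5],
  [0, 0, 0.2],
  [0, 0, 0],
], turn=[0, 0, 0, 0, 0, 0, 0, 0, 0, 0])

```text
time: 36.5
ee_pos: [0.5283, -0.2991, 0.1557]
eef_rot: [1.0, -0.018, 0.0, 0.0]
ft_force: [0.0, -0.4, -3.8]
width: 0.036
grip_force: 50.0
```

>>> step_arm([
  [0, 0, 0],
  [0, 0, 0],
  [0, 0, 0],
  [0, 0, 0],
  [0, 0, 0],
  [0, 0, 0],
  [0, 0, 0],
  [0, 0, 0],
  [0, 0, 0],
  [0, 0, 0],
  [0, 0, 0],
  [0, 0, 0],
], turn=[0, 0, 0, 0, 0, 0, 0, 0, 0, 0, 0, 0], newtons=8)

```text
time: 37.7
ee_pos: [0.5282, -0.299, 0.1551]
eef_rot: [1.0, -0.018, 0.0, 0.0]
ft_force: [-0.0, -0.3, -2.9]
width: 0.0374
grip_force: 8.0
```

>>> step_arm([
  [0, 0, 0],
  [0, 0, 0],
  [0, 0.4, 0],
  [0.1, 0.8, 0],
  [0.1, 0.8, 0],
  [0.1, 0.8, 0],
  [0.1, 0.8, 0],
  [0.1, 0.8, 0],
  [0.1, 0.8, 0],
  [0.1, 0.8, 0],
  [0.1, 0.8, 0],
  [0.1, 0.8, 0],
], turn=[0, 0, 0.1, 0.4, 0.4, 0.4, 0.4, 0.4, 0.4, 0.4, 0.4, 0.4], newtons=50)

```text
time: 38.9
ee_pos: [0.5508, -0.1074, 0.1551]
eef_rot: [0.979, 0.204, 0.0, 0.0]
ft_force: [0.5, -0.6, -2.8]
width: 0.0362
grip_force: 50.0
```

>>> step_arm([
  [0.1, 0.8, 0],
  [0.1, 0.8, 0],
  [0.1, 0.8, 0],
  [0.1, 0.8, 0],
  [0.1, 0.8, 0],
  [0.1, 0.8, 0],
  [0.1, 0.8, 0],
  [0.1, 0.8, 0],
  [0, 0.8, 0],
  [0, 0.6, 0],
  [0, 0.4, 0],
  [0, 0, 0],
], turn=[0.4, 0.4, 0.4, 0.4, 0.4, 0.4, 0.2, 0, 0, 0, 0, 0])

```text
time: 40.1
ee_pos: [0.5705, 0.0977, 0.1551]
eef_rot: [0.936, 0.353, 0.0, -0.0]
ft_force: [-0.2, -0.2, -3.1]
width: 0.0362
grip_force: 50.0
```

Run:
```python
from h import *
c=snap('side','s8.png',crop=(190,110,330,250),scale=4); s=read_state(); print(s['time'],s['ee_pos'],s['eef_rot'],s['width'],s['ft_force'])
tilt(c,s['ee_pos']+[0,0,.019])
```

```text
40.15 [0.57067246 0.09619466 0.15502243] [ 9.35776067e-01  3.52594865e-01 -5.71755979e-05  1.03937526e-04] 0.03591692153522961 [ 0.07958846 -0.41546474 -3.60916126]
dz -0.050 n5 x 0.5676 y 0.0837..0.0900
dz -0.040 n30 x 0.5689 y 0.0773..0.0901
dz -0.030 n32 x 0.5657 y 0.0768..0.0865
dz -0.020 n24 x 0.5664 y 0.0757..0.0887
dz -0.010 n14 x 0.5637 y 0.0761..0.0830
dz 0.000 n30 x 0.5654 y 0.0749..0.0818
dz 0.010 n36 x 0.5639 y 0.0798..0.0920
dz 0.020 n21 x 0.5639 y 0.0787..0.0902
dz 0.030 n9 x 0.5592 y 0.0816..0.0926
dz 0.040 n10 x 0.5632 y 0.0877..0.1102
```

View pics/s8.png

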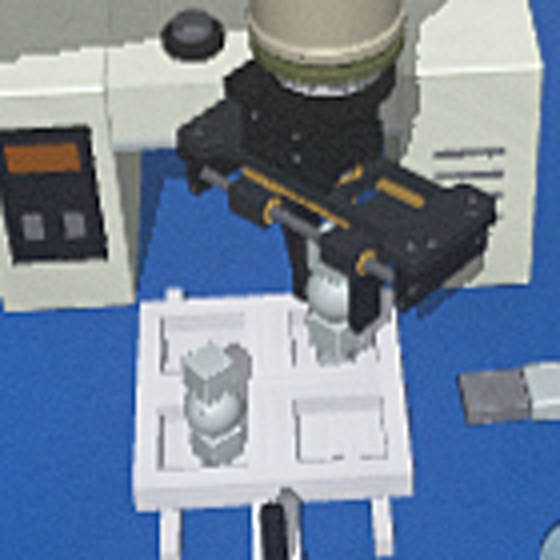

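A stands in the front-left bay at (216,410). The held one hangs upright over the front-right bay, so I lower it.

>>> step_arm([
  [0, 0.1, -0.4],
  [0, 0, -0.7],
  [0, 0, -0.7],
  [0, 0, -0.7],
  [0, 0, -0.5],
  [0, 0, -0.4],
  [0, 0, -0.24],
  [0, 0, 0],
], turn=[0, 0, 0, 0, 0, 0, 0, 0])

```text
time: 40.95
ee_pos: [0.5704, 0.0982, 0.0634]
eef_rot: [0.936, 0.352, -0.0, -0.0]
ft_force: [-0.2, 0.4, -2.7]
width: 0.0365
grip_force: 50.0
```

>>> step_arm([
  [0, 0, -0.08],
  [0, 0, 0],
], turn=[0, 0])

```text
time: 41.15
ee_pos: [0.571, 0.0985, 0.0625]
eef_rot: [0.936, 0.352, 0.0, 0.0]
ft_force: [0.1, -0.9, -3.3]
width: 0.0359
grip_force: 50.0
```

>>> step_arm([
  [0, 0, -0.08],
  [0, 0, 0],
], turn=[0, 0])

```text
time: 41.35
ee_pos: [0.5707, 0.0984, 0.0601]
eef_rot: [0.936, 0.352, 0.0, 0.0]
ft_force: [-0.2, -1.0, -3.1]
width: 0.0361
grip_force: 50.0
```

>>> step_arm([
  [0, 0, -0.08],
  [0, 0, 0],
], turn=[0, 0])

```text
time: 41.55
ee_pos: [0.5706, 0.0984, 0.0579]
eef_rot: [0.936, 0.352, -0.0, 0.0]
ft_force: [-0.2, -0.6, -3.3]
width: 0.0361
grip_force: 50.0
```

>>> step_arm([
  [0, 0, -0.08],
  [0, 0, 0],
], turn=[0, 0])

```text
time: 41.75
ee_pos: [0.5705, 0.0984, 0.0558]
eef_rot: [0.936, 0.352, -0.0, -0.0]
ft_force: [-0.5, 0.3, -3.9]
width: 0.0358
grip_force: 50.0
```

>>> step_arm([
  [0, 0, -0.06],
  [0, 0, 0],
], turn=[0, 0])

```text
time: 41.95
ee_pos: [0.5706, 0.0984, 0.0544]
eef_rot: [0.936, 0.352, -0.0, 0.0]
ft_force: [-0.1, -0.4, -3.2]
width: 0.0363
grip_force: 50.0
```

>>> step_arm([
  [0, 0, -0.06],
  [0, 0, 0],
], turn=[0, 0])

```text
time: 42.15
ee_pos: [0.5709, 0.0985, 0.0535]
eef_rot: [0.936, 0.352, 0.0, 0.0]
ft_force: [-1.4, -0.7, 0.8]
width: 0.0363
grip_force: 50.0
```

>>> step_arm([
  [0, 0, -0.06],
  [0, 0, 0],
], turn=[0, 0])

```text
time: 42.35
ee_pos: [0.5715, 0.099, 0.0534]
eef_rot: [0.936, 0.352, 0.001, 0.0]
ft_force: [-5.9, -1.7, 15.9]
width: 0.0362
grip_force: 50.0
```

Contact. I soften the grip, release and rise.

>>> step_arm([
  [0, 0, 0],
  [0, 0, 0],
  [0, 0, 0],
  [0, 0, 0],
], turn=[0, 0, 0, 0], newtons=5)

```text
time: 42.75
ee_pos: [0.5714, 0.0985, 0.0527]
eef_rot: [0.936, 0.352, 0.001, 0.0]
ft_force: [-2.0, -1.4, 6.7]
width: 0.0375
grip_force: 5.0
```

>>> step_arm([
  [0, 0, 0],
  [0, 0, 0],
  [0, 0, 0],
  [0, 0, 0],
  [0, 0, 0],
], turn=[0, 0, 0, 0, 0], grip=0.4)

```text
time: 43.25
ee_pos: [0.5706, 0.0985, 0.0515]
eef_rot: [0.936, 0.352, -0.0, -0.0]
ft_force: [0.1, 0.2, 0.4]
width: 0.0521
grip_force: 0.0
```

>>> step_arm([
  [0, 0, 0.3],
  [0, 0, 0.6],
  [0, 0, 0.9],
  [0, 0, 1],
  [0, 0, 1],
  [0, 0, 1],
  [0, -0.5, 0.2],
  [-0.2, -1, 0],
  [-0.3, -1, 0],
  [-0.4, -1, 0],
  [-0.5, -1, 0],
  [-0.5, -1, 0],
], turn=[0, 0, 0, 0, 0, 0, 0.5, 0.9, 0.9, 0.9, 0.9, 0.9])

```text
time: 44.45
ee_pos: [0.5229, -0.0398, 0.1779]
eef_rot: [0.789, 0.615, 0.0, 0.001]
ft_force: [0.2, -0.2, 1.0]
width: 0.0524
grip_force: 0.0
```

Run:
```python
from h import *
c=snap('side'); t=snap('top'); s=read_state(); print(s['time'],s['ee_pos'],s['eef_rot'])
a=c['image'][110:250,190:330,::-1]; b=t['image'][170:310,180:320,::-1]
cv2.imwrite('pics/s9.png',cv2.resize(np.hstack([a,b]),None,fx=2.8,fy=2.8,interpolation=cv2.INTER_CUBIC))
```

```text
44.55 [ 0.52225759 -0.04299586  0.17765896] [ 7.90363875e-01  6.12636506e-01 -5.99404610e-04  1.04798332e-03]
```

View pics/s9.png

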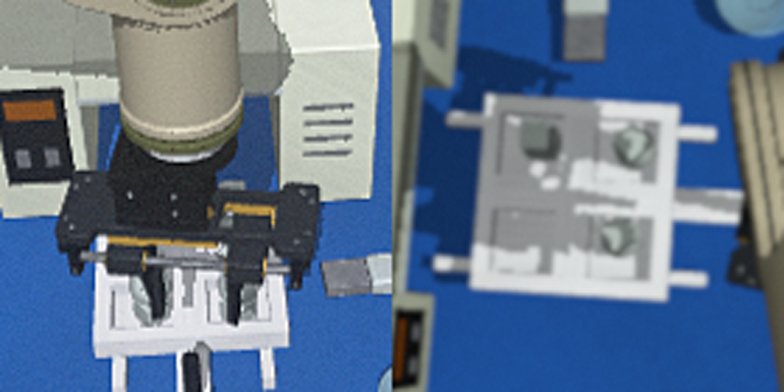

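All three stand in separate bays: top view (540,140), (633,145) and (617,235). Now I return to the handle and push the tray home.

>>> step_arm([
  [-0.14, 0.5, 0],
  [-0.14, 0.5, 0],
  [0, 0, -0.5],
  [0, 0, -0.8],
  [0, 0, -0.8],
  [0, 0, -0.8],
  [0, 0, -0.7],
  [0, 0, -0.5],
  [0, 0, -0.4],
  [0, 0, 0],
], turn=[0.8, 0.75, 0, 0, 0, 0, 0, 0, 0, 0])

```text
time: 45.55
ee_pos: [0.5156, -0.0141, 0.063]
eef_rot: [0.73, 0.683, -0.0, -0.001]
ft_force: [-0.6, 0.1, 0.9]
width: 0.0522
grip_force: 0.0
```

>>> step_arm([
  [0, 0, 0],
  [0, 0, 0],
  [0, 0, 0],
  [0, 0, 0],
  [0, 0, 0],
  [0, 0, 0],
  [0, 0, 0],
  [0, 0, 0],
], turn=[0, 0, 0, 0, 0, 0, 0, 0], grip=1, newtons=15)

```text
time: 46.35
ee_pos: [0.5156, -0.0141, 0.0641]
eef_rot: [0.73, 0.684, -0.001, -0.0]
ft_force: [-5.0, -0.3, 5.3]
width: 0.0155
grip_force: 15.0
```

>>> step_arm([
  [-0.005, 0.1, 0],
  [0.015, 0.2, 0],
  [0.02, 0.3, 0],
  [0.03, 0.4, 0],
  [0.03, 0.4, 0],
  [0.03, 0.4, 0],
  [0.03, 0.4, 0],
  [0.03, 0.4, 0],
  [0.03, 0.4, 0],
  [0.03, 0.4, 0],
  [0.03, 0.4, 0],
  [0.02, 0.4, 0],
], turn=[0, 0, 0, 0, 0, 0, 0, 0, 0, 0, 0, 0])

```text
time: 47.55
ee_pos: [0.5228, 0.0911, 0.0641]
eef_rot: [0.73, 0.684, -0.001, -0.0]
ft_force: [-4.5, -1.8, 5.2]
width: 0.0157
grip_force: 15.0
```

>>> step_arm([
  [0.03, 0.4, 0],
  [0.03, 0.4, 0],
  [0.03, 0.4, 0],
  [0.03, 0.4, 0],
  [0.03, 0.4, 0],
  [0.03, 0.4, 0],
  [0.03, 0.4, 0],
  [0.03, 0.4, 0],
  [0.02, 0.3, 0],
  [0.02, 0.3, 0],
  [0.01, 0.2, 0],
  [0, 0, 0],
], turn=[0, 0, 0, 0, 0, 0, 0, 0, 0, 0, 0, 0])

```text
time: 48.75
ee_pos: [0.5298, 0.1925, 0.0642]
eef_rot: [0.729, 0.684, 0.0, -0.001]
ft_force: [-5.6, 1.7, 5.7]
width: 0.0152
grip_force: 15.0
```

>>> step_arm([
  [0.005, 0.15, 0],
  [0.01, 0.2, 0],
  [0.01, 0.2, 0],
  [0.01, 0.15, 0],
  [0.005, 0.1, 0],
  [0, 0, 0],
], turn=[0, 0, 0, 0, 0, 0])

```text
time: 49.35
ee_pos: [0.531, 0.2096, 0.0641]
eef_rot: [0.73, 0.684, -0.002, 0.0]
ft_force: [-7.7, -6.0, 11.1]
width: 0.0155
grip_force: 15.0
```

>>> step_arm([
  [0, 0.07, 0],
  [0, 0.06, 0],
  [0, 0, 0],
], turn=[0, 0, 0])

```text
time: 49.65
ee_pos: [0.531, 0.2104, 0.0638]
eef_rot: [0.731, 0.683, -0.003, 0.001]
ft_force: [-8.8, -13.5, 13.1]
width: 0.0153
grip_force: 15.0
```

>>> step_arm([
  [-0.03, 0, -0.03],
  [0, 0, 0],
], turn=[0, 0], newtons=45)

```text
time: 49.85
ee_pos: [0.531, 0.2104, 0.0638]
eef_rot: [0.731, 0.683, -0.002, 0.002]
ft_force: [-7.5, -14.1, 17.4]
width: 0.0149
grip_force: 45.0
```

>>> step_arm([
  [0, 0.08, 0],
  [0, 0.08, 0],
  [0, 0, 0],
], turn=[0, 0, 0])

```text
time: 50.15
ee_pos: [0.5311, 0.2105, 0.0637]
eef_rot: [0.731, 0.682, -0.005, 0.003]
ft_force: [-13.5, -27.3, 29.0]
width: 0.015
grip_force: 45.0
```

>>> step_arm([
  [0, -0.12, 0],
  [0, 0, 0],
], turn=[0, 0])

```text
time: 50.35
ee_pos: [0.531, 0.2104, 0.0638]
eef_rot: [0.731, 0.682, -0.003, 0.002]
ft_force: [-9.9, -17.0, 19.2]
width: 0.0149
grip_force: 45.0
```

>>> step_arm([
  [0, 0, 0],
  [0, 0, 0],
  [0, 0, 0],
  [0, 0, 0],
  [0, 0, 0],
  [0, 0, 0],
], turn=[0, 0, 0, 0, 0, 0], grip=0.4)

```text
time: 50.95
ee_pos: [0.5309, 0.2154, 0.0633]
eef_rot: [0.73, 0.684, 0.0, -0.0]
ft_force: [-0.7, -0.0, -0.4]
width: 0.0502
grip_force: 0.0
```

>>> step_arm([
  [0, 0, 0.8],
  [0, 0, 1],
  [0, 0, 1],
  [0, 0, 1],
  [0, -0.5, 1],
  [0, -1, 1],
  [0, -1, 1],
  [0, -1, 1],
  [0, -1, 0.5],
  [0, -1, 0],
  [0, -1, 0],
  [0, 0, 0],
], turn=[0, 0, 0, 0, 0, 0, 0, 0, 0, 0, 0, 0])

```text
time: 52.15
ee_pos: [0.5313, 0.0487, 0.2707]
eef_rot: [0.732, 0.682, -0.001, 0.001]
ft_force: [0.2, 0.5, 0.4]
width: 0.0524
grip_force: 0.0
```

Run:
```python
from h import *
np.set_printoptions(precision=4,suppress=True)
c=snap('side'); t=snap('top'); s=read_state(); print(s['time'],s['ee_pos'],s['eef_rot'],s['joint_positions'])
a=c['image'][85:225,180:320,::-1]; b=t['image'][170:310,130:270,::-1]
cv2.imwrite('pics/s10.png',cv2.resize(np.hstack([a,b]),None,fx=2.8,fy=2.8,interpolation=cv2.INTER_CUBIC))
```

```text
52.25 [0.5309 0.0526 0.2708] [ 0.73    0.6834  0.0001 -0.    ] [ 0.5601  0.1903 -0.8384  1.5932  0.1426  1.4217 -0.3565]
```

View pics/s10.png

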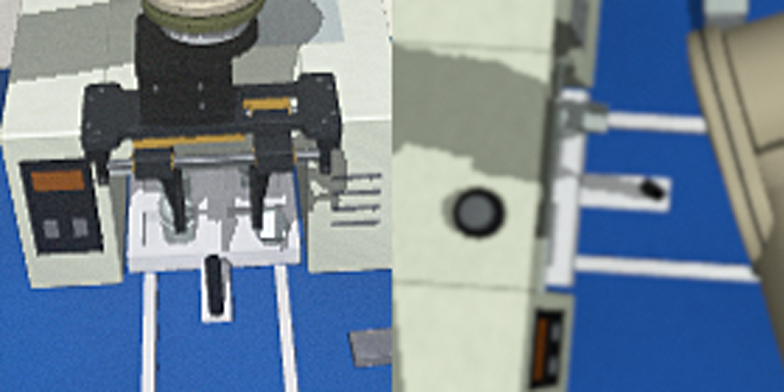

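That was my 15th picture. The limit was 14, so I went over by one and will work from numbers only from here. In the top view a grey object at (580,117) sticks out past the tray's front edge, so cartridge B may have toppled. I'll check it in the depth data.

Run:
```python
from h import *
np.set_printoptions(precision=3,suppress=True,linewidth=200)
t=load('top'); P=cloud(t)
for v in range(204,222,2):
    print(v,' '.join('%d,%d,%d'%tuple((P[v,u]*1000).astype(int)) for u in range(186,214,3)))
c=load('side'); Q=cloud(c)
m=(Q[...,2]>.045)&(Q[...,2]<.125)&(Q[...,1]>.2)&(Q[...,1]<.45)&(Q[...,0]>.42)&(Q[...,0]<.64)
q=Q[m]
H,xe,ye=np.histogram2d(q[:,0],q[:,1],bins=[np.arange(.42,.641,.02),np.arange(.2,.451,.02)]); print('rows x .42.., cols y .2..');print(H.astype(int))
```

```text
204 601,281,188 607,281,153 624,297,41 624,288,42 624,281,40 630,280,1 631,272,0 630,263,4 630,255,0 630,247,4
206 597,282,184 601,280,156 613,289,78 612,280,85 610,270,96 610,262,99 611,255,91 625,264,0 624,255,3 625,247,0
208 592,282,182 595,279,161 607,288,84 606,279,89 605,269,97 605,262,99 606,256,86 606,248,88 619,254,5 619,247,3
210 588,283,176 591,280,157 602,288,82 601,279,90 599,269,99 600,262,96 600,255,91 612,261,13 611,252,17 611,244,18
212 583,282,181 586,280,157 597,288,80 596,279,89 594,269,98 595,262,97 595,255,90 606,260,18 606,253,15 606,245,13
214 578,281,184 582,281,152 592,288,81 590,278,91 589,268,102 589,262,97 591,256,88 601,261,11 601,253,11 601,244,14
216 573,282,181 577,280,155 587,289,77 587,280,80 586,272,84 587,265,80 586,256,87 596,262,6 597,255,1 597,246,2
218 569,283,174 572,280,153 583,290,71 583,283,65 587,281,35 592,279,2 591,271,3 591,263,2 592,255,-1 591,245,7
220 565,284,168 567,281,152 581,296,40 581,288,41 583,282,30 586,279,3 586,271,3 586,263,0 585,254,6 586,247,-2
rows x .42.., cols y .2..
[[  0   0   0   0 120  17  17  12   3   0   0   0]
 [  0   0   0   0   0   0   0   0   3   4   4   0]
 [  0   0   0   0   0   0   0   1   0   0   0   0]
 [  0   0   0   0   0  24  34   0   0   0   0   0]
 [  0   0   0   0   1  19  36   0   0   0   0   0]
 [ 86   0   0   0   0   0   1   0   0   0   0   0]
 [  0   0   0   0   1   0   1   0   0   1   0   0]
 [  0   0   0   0   0   0   0   0   1   7   1   0]
 [  0   0  34  32   6   0   0   0   0  10   0   0]
 [  0   0  20  13   6   0   0   0   0   0   0   0]
 [  0   0   0  36  27   0  16   0   0   0   0   0]]
```

Cartridge B leans over the tray's front wall, with its upper cube near (0.598, 0.262, 0.09). It was probably the announced knock. A still stands. I'll pull the tray out again, gently, and right B.

>>> step_arm([
  [0, 0.8, 0],
  [0, 1, 0],
  [0, 1, 0],
  [0, 1, 0],
  [0, 1, 0],
  [0, 1, 0],
  [0, 0.6, 0],
  [0, 0, -0.6],
  [0, 0, -1],
  [0, 0, -1],
  [0, 0, -1],
  [0, 0, -1],
], turn=[0, 0, 0, 0, 0, 0, 0, 0, 0, 0, 0, 0])

```text
time: 53.45
ee_pos: [0.5304, 0.212, 0.1537]
eef_rot: [0.73, 0.684, -0.0, -0.0]
ft_force: [-0.1, -0.8, 0.1]
width: 0.0518
grip_force: 0.0
```

>>> step_arm([
  [0, 0, -1],
  [0, 0, -1],
  [0, 0, -0.8],
  [0, 0, -0.5],
  [0, 0, -0.3],
  [0, 0, 0],
], turn=[0, 0, 0, 0, 0, 0])

```text
time: 54.05
ee_pos: [0.5305, 0.2124, 0.065]
eef_rot: [0.73, 0.684, -0.0, -0.0]
ft_force: [0.3, 0.4, 0.0]
width: 0.0521
grip_force: 0.0
```

>>> step_arm([
  [0, 0, 0],
  [0, 0, 0],
  [0, 0, 0],
  [0, 0, 0],
  [0, 0, 0],
  [0, 0, 0],
  [0, 0, 0],
], turn=[0, 0, 0, 0, 0, 0, 0], grip=1, newtons=20)

```text
time: 54.75
ee_pos: [0.5311, 0.2127, 0.066]
eef_rot: [0.73, 0.684, 0.0, 0.0]
ft_force: [0.5, 0.3, 1.8]
width: 0.0152
grip_force: 20.0
```

>>> step_arm([
  [-0.005, -0.1, 0],
  [-0.015, -0.2, 0],
  [-0.02, -0.3, 0],
  [-0.03, -0.4, 0],
  [-0.03, -0.4, 0],
  [-0.03, -0.4, 0],
  [-0.03, -0.4, 0],
  [-0.03, -0.4, 0],
  [-0.03, -0.4, 0],
  [-0.03, -0.4, 0],
  [-0.03, -0.4, 0],
  [-0.02, -0.4, 0],
], turn=[0, 0, 0, 0, 0, 0, 0, 0, 0, 0, 0, 0])

```text
time: 55.95
ee_pos: [0.5238, 0.1066, 0.066]
eef_rot: [0.73, 0.684, 0.0, 0.0]
ft_force: [4.7, 2.8, -1.5]
width: 0.0153
grip_force: 20.0
```

>>> step_arm([
  [-0.03, -0.4, 0],
  [-0.03, -0.4, 0],
  [-0.03, -0.4, 0],
  [-0.03, -0.4, 0],
  [-0.03, -0.4, 0],
  [-0.03, -0.4, 0],
  [-0.03, -0.4, 0],
  [-0.03, -0.4, 0],
  [-0.03, -0.4, 0],
  [-0.02, -0.3, 0],
  [-0.02, -0.2, 0],
  [0, 0, 0],
], turn=[0, 0, 0, 0, 0, 0, 0, 0, 0, 0, 0, 0])

```text
time: 57.15
ee_pos: [0.5166, 0.003, 0.066]
eef_rot: [0.73, 0.683, 0.001, 0.001]
ft_force: [9.4, -2.7, -5.5]
width: 0.0156
grip_force: 20.0
```

>>> step_arm([
  [-0.01, -0.15, 0],
  [-0.01, -0.15, 0],
  [-0.01, -0.12, 0],
  [0, -0.1, 0],
  [0, 0, 0],
], turn=[0, 0, 0, 0, 0])

```text
time: 57.65
ee_pos: [0.5158, -0.009, 0.066]
eef_rot: [0.73, 0.683, 0.001, 0.001]
ft_force: [9.6, -1.1, -5.0]
width: 0.0149
grip_force: 20.0
```

>>> step_arm([
  [0.01, -0.12, 0],
  [0, -0.12, 0],
  [0, -0.1, 0],
  [0, 0, 0],
], turn=[0, 0, 0, 0])

```text
time: 58.05
ee_pos: [0.5154, -0.0161, 0.066]
eef_rot: [0.73, 0.684, 0.001, -0.0]
ft_force: [6.5, 3.7, -3.0]
width: 0.0156
grip_force: 20.0
```

>>> step_arm([
  [0, 0, 0],
  [0, 0, 0],
  [0, 0, 0],
  [0, 0, 0],
  [0, 0, 0],
  [0, 0, 0],
], turn=[0, 0, 0, 0, 0, 0], grip=0.4)

```text
time: 58.65
ee_pos: [0.5151, -0.0164, 0.0658]
eef_rot: [0.73, 0.684, -0.0, -0.0]
ft_force: [-0.5, -0.5, 0.4]
width: 0.0505
grip_force: 0.0
```

>>> step_arm([
  [0, 0, 0.8],
  [0, 0, 1],
  [0, 0, 1],
  [0, 0, 1],
  [-0.4, -1, 1],
  [-0.4, -1, 0.5],
  [-0.4, -1, 0],
  [-0.4, -1, 0],
  [-0.4, -1, 0],
  [-0.4, -1, 0],
  [0, -1, 0],
  [0, 0, 0],
], turn=[0, 0, 0, 0, 0, 0, 0, 0, 0, 0, 0, 0])

```text
time: 59.85
ee_pos: [0.4542, -0.1949, 0.1981]
eef_rot: [0.731, 0.682, -0.0, 0.0]
ft_force: [-0.7, 1.0, -0.7]
width: 0.052
grip_force: 0.0
```

```bash
cat >> h.py <<'E'
def heights(c,x0,x1,y0,y1,st=.006,zmin=.0,zmax=.13):
    """max-height map, rows x descending, cols y ascending, in mm"""
    P=cloud(c).reshape(-1,3); P=P[(P[:,2]<zmax)&(P[:,2]>zmin)]
    xs=np.arange(x0,x1,st); ys=np.arange(y0,y1,st)
    print('y   '+' '.join('%3d'%(y*1000) for y in ys))
    for x in xs[::-1]:
        r=[]
        for y in ys:
            k=P[(P[:,0]>=x)&(P[:,0]<x+st)&(P[:,1]>=y)&(P[:,1]<y+st),2]; r.append('%3d'%(1000*k.max()) if len(k) else '  .')
        print('%3d '%(x*1000)+' '.join(r))
E
python3 - <<'E'
from h import *
c=snap('side'); t=snap('top'); s=read_state(); print(s['time'],s['ee_pos'])
print('TOP'); heights(t,.43,.64,.02,.26)
E
```

```text
59.95 [ 0.45512716 -0.19116877  0.19822134]
TOP
y    20  26  32  38  44  50  56  62  68  74  80  86  92  98 104 110 116 122 128 134 140 146 152 158 164 170 176 182 188 194 200 206 212 218 224 230 236 242 248 254
634   3   0   1   1   4   7   7   4   2   1   1   3  10   5   0   2   3   2   4   3   4   1   6   2   6   4   5   2   3   6   3   4   5   2   4   6   4   6   4   6
628   6   2   7   0   5   3   6   2   0   3   1   8   3   3   4   5   6   3   1   2   3   3   4   3   3   3   3   1   5   1   7   3   4   3   2   5   2   4   2   2
622   0   5   5   2   5   3   8   3   2  10   3   6   5   2   4   2   4   3   2   6   7   .   .   .   .   .   .   .  36  38  44  46  40  42  48  40   2   2   5   8
616   4   6   5   7   6   .   .   .   .   .   .   .   .  38  39  41  41  39  42  45  43  44  45  44  44  44  43  46  41  45  45  43  47  47  44  42   4   5   6   5
610   0   5   1   4   6  44  42  45  44  43  43  41  41  43  43  47  43  44  46  40  41  49  43  42  47  47  47  47  42  43  44  44  43  42  47  43   .  20  18  21
604   .   .   .   .   .  41  43  41  41  42  46  46  44  42  46  41 
[... 4151 characters left out ...]
  42  41  42  43  45  48  43  42  45   .   3
448   1  15  23  20  18  19  19  44  44  43  38  41  37  42  42  41  41  44  42  45  42  42  47  43  45  41  41  46  43  41  45  43  44  40  44  50  47  37   5   5
442   6  15  19  14  24  16   5  44  49  43  45  41  45  44  44  47  44  42  43  43  43  43  40  43  45  41  45  43  45  40  41  45  44  44  44  43  43  40   6   6
436   5   5   1   3   1   1   5  45  40  38  45  42  42  46  42  42  47  43  43  46  43  42  44  42  44  46  42  43  40  44  44  43  34   5   1   .   3   6   2   4
430   3   4   2   7   6   6   0  44  45  47  44  39  42  48  48  39  40  42  30   2   3   3   1   6   .   5   2   3   3   2   7   0   4   4   4   6   3   3   5   4
```

Depth map: A and C still stand (tops about 0.115). B leans about 39° from horizontal over the front wall, heavy end in the bay, ball centre about (0.581, 0.057, 0.063). I grip its ball across x, lift, let it swing again and put it back.

>>> step_arm([
  [0.4, 0.8, 0],
  [0.5, 1, 0],
  [0.5, 1, 0],
  [0.5, 1, 0],
  [0.5, 1, 0],
  [0.5, 1, 0],
  [0.5, 1, 0],
  [0.5, 1, 0],
  [0.5, 1, 0],
  [0.5, 0.7, 0],
  [0.14, 0.42, 0],
  [0, 0, 0],
], turn=[0, 0, 0, 0, 0, 0, 0, 0, 0, 0, 0, 0], grip=0.31)

```text
time: 61.15
ee_pos: [0.5808, 0.0593, 0.1983]
eef_rot: [0.728, 0.685, 0.0, -0.001]
ft_force: [-0.3, 0.4, -0.1]
width: 0.0597
grip_force: 0.0
```

>>> step_arm([
  [0, 0, -0.6],
  [0, 0, -0.8],
  [0, 0, -0.8],
  [0, 0, -0.8],
  [0, 0, -0.8],
  [0, 0, -0.8],
  [0, 0, -0.6],
  [0, 0, -0.4],
  [0, 0, -0.2],
  [0, 0, -0.2],
  [0, 0, 0],
], turn=[0, 0, 0, 0, 0, 0, 0, 0, 0, 0, 0])

```text
time: 62.25
ee_pos: [0.5811, 0.0566, 0.0482]
eef_rot: [0.73, 0.684, -0.0, 0.0]
ft_force: [-0.6, -0.3, -0.5]
width: 0.0598
grip_force: 0.0
```

>>> step_arm([
  [0, 0, -0.06],
  [0, 0, 0],
  [0, 0, 0],
  [0, 0, 0],
  [0, 0, 0],
  [0, 0, 0],
], turn=[0, 0, 0, 0, 0, 0], grip=1, newtons=50)

```text
time: 62.85
ee_pos: [0.5814, 0.0567, 0.0471]
eef_rot: [0.73, 0.684, 0.0, 0.0]
ft_force: [-0.0, -1.4, 2.1]
width: 0.0358
grip_force: 50.0
```

>>> step_arm([
  [0, 0, 0.3],
  [0, 0, 0.5],
  [0, 0, 0.7],
  [0, 0, 0.8],
  [0, 0, 0.8],
  [0, 0, 0.7],
  [0, 0, 0.4],
  [0, 0, 0.2],
  [0, 0, 0],
], turn=[0, 0, 0, 0, 0, 0, 0, 0, 0])

```text
time: 63.75
ee_pos: [0.5813, 0.0567, 0.1575]
eef_rot: [0.73, 0.684, 0.0, 0.0]
ft_force: [0.0, -0.4, -4.1]
width: 0.0359
grip_force: 50.0
```

>>> step_arm([
  [0, 0, 0],
  [0, 0, 0],
  [0, 0, 0],
  [0, 0, 0],
  [0, 0, 0],
  [0, 0, 0],
  [0, 0, 0],
  [0, 0, 0],
  [0, 0, 0],
  [0, 0, 0],
], turn=[0, 0, 0, 0, 0, 0, 0, 0, 0, 0], newtons=8)

```text
time: 64.75
ee_pos: [0.5812, 0.0567, 0.1568]
eef_rot: [0.73, 0.684, 0.0, 0.0]
ft_force: [-0.2, -0.1, -4.0]
width: 0.0371
grip_force: 8.0
```

Run:
```python
from h import *
c=snap('side'); s=read_state(); print(s['time'],s['ee_pos'],s['ft_force'],s['width'],s['grip_force'])
tilt(c,s['ee_pos']+[0,0,.019])
```

```text
64.8 [0.58118039 0.05667996 0.15684026] [-0.58439606 -0.27997735 -3.17419574] 0.03737745236380697 7.999820709228516
dz -0.050 n6 x 0.5722 y 0.0442..0.0558
dz -0.040 n29 x 0.5790 y 0.0426..0.0466
dz -0.030 n34 x 0.5793 y 0.0430..0.0468
dz -0.020 n36 x 0.5794 y 0.0456..0.0541
dz -0.010 n24 x 0.5795 y 0.0422..0.0470
dz 0.000 n50 x 0.5815 y 0.0425..0.0493
dz 0.010 n51 x 0.5790 y 0.0460..0.0560
dz 0.020 n34 x 0.5800 y 0.0478..0.0529
dz 0.030 n40 x 0.5799 y 0.0488..0.0524
dz 0.040 n44 x 0.5794 y 0.0510..0.0732
```

>>> step_arm([
  [0, 0, 0],
  [0, 0, 0],
  [0, 0.2, 0],
  [-0.1, 0.4, 0],
  [-0.1, 0.4, 0],
  [-0.1, 0.4, 0],
  [-0.1, 0.3, 0],
  [0, 0.04, 0],
  [0, 0, 0],
  [0, 0, 0],
  [0, 0, 0],
  [0, 0, 0],
], turn=[0, 0, -0.4, -0.8, -0.8, -0.8, -0.8, -0.8, -0.8, -0.8, -0.6, 0], newtons=50)

```text
time: 66.0
ee_pos: [0.5712, 0.1003, 0.1569]
eef_rot: [0.937, 0.349, 0.0, 0.0]
ft_force: [0.0, 0.2, -3.3]
width: 0.0359
grip_force: 50.0
```

>>> step_arm([
  [0, 0, -0.4],
  [0, 0, -0.7],
  [0, 0, -0.7],
  [0, 0, -0.7],
  [0, 0, -0.5],
  [0, 0, -0.4],
  [0, 0, -0.2],
  [0, 0, -0.1],
  [0, 0, 0],
], turn=[0, 0, 0, 0, 0, 0, 0, 0, 0])

```text
time: 66.9
ee_pos: [0.5713, 0.1002, 0.0645]
eef_rot: [0.937, 0.349, 0.0, 0.0]
ft_force: [-0.1, -0.5, -3.0]
width: 0.0359
grip_force: 50.0
```

>>> step_arm([
  [0, 0, -0.08],
  [0, 0, 0],
], turn=[0, 0])

```text
time: 67.1
ee_pos: [0.5714, 0.1002, 0.0626]
eef_rot: [0.937, 0.349, 0.0, 0.0]
ft_force: [0.4, -0.2, -4.6]
width: 0.036
grip_force: 50.0
```

>>> step_arm([
  [0, 0, -0.06],
  [0, 0, 0],
], turn=[0, 0])

```text
time: 67.3
ee_pos: [0.5712, 0.1002, 0.0608]
eef_rot: [0.937, 0.349, 0.0, 0.0]
ft_force: [0.2, 0.3, -3.6]
width: 0.0361
grip_force: 50.0
```

>>> step_arm([
  [0, 0, -0.06],
  [0, 0, 0],
], turn=[0, 0])

```text
time: 67.5
ee_pos: [0.5711, 0.1002, 0.0591]
eef_rot: [0.937, 0.349, -0.0, 0.0]
ft_force: [-0.2, -0.0, -3.9]
width: 0.0358
grip_force: 50.0
```

>>> step_arm([
  [0, 0, -0.06],
  [0, 0, 0],
], turn=[0, 0])

```text
time: 67.7
ee_pos: [0.5711, 0.1001, 0.0576]
eef_rot: [0.937, 0.349, -0.0, -0.0]
ft_force: [0.1, -1.0, -2.7]
width: 0.036
grip_force: 50.0
```

>>> step_arm([
  [0, 0, -0.06],
  [0, 0, 0],
], turn=[0, 0])

```text
time: 67.9
ee_pos: [0.5711, 0.1002, 0.0561]
eef_rot: [0.937, 0.349, -0.0, 0.0]
ft_force: [0.1, 0.1, -3.5]
width: 0.0362
grip_force: 50.0
```

>>> step_arm([
  [0, 0, -0.06],
  [0, 0, 0],
], turn=[0, 0])

```text
time: 68.1
ee_pos: [0.5714, 0.1003, 0.0551]
eef_rot: [0.937, 0.349, 0.0, 0.0]
ft_force: [0.1, -0.6, -0.0]
width: 0.036
grip_force: 50.0
```

>>> step_arm([
  [0, 0, -0.04],
  [0, 0, 0],
], turn=[0, 0])

```text
time: 68.3
ee_pos: [0.5718, 0.1005, 0.0549]
eef_rot: [0.937, 0.349, 0.001, 0.0]
ft_force: [-3.2, -0.5, 9.2]
width: 0.0361
grip_force: 50.0
```

>>> step_arm([
  [0, 0, 0],
  [0, 0, 0],
  [0, 0, 0],
  [0, 0, 0],
], turn=[0, 0, 0, 0], newtons=5)

```text
time: 68.7
ee_pos: [0.5718, 0.1003, 0.0546]
eef_rot: [0.937, 0.349, 0.001, 0.0]
ft_force: [-1.9, -1.1, 6.8]
width: 0.0372
grip_force: 5.0
```

>>> step_arm([
  [0, 0, 0],
  [0, 0, 0],
  [0, 0, 0],
  [0, 0, 0],
  [0, 0, 0],
], turn=[0, 0, 0, 0, 0], grip=0.35)

```text
time: 69.2
ee_pos: [0.5711, 0.1002, 0.0537]
eef_rot: [0.937, 0.349, -0.0, 0.0]
ft_force: [-0.8, 0.8, 0.2]
width: 0.0562
grip_force: 0.0
```

>>> step_arm([
  [0, 0, 0.2],
  [0, 0, 0.4],
  [0, 0, 0.8],
  [0, 0, 1],
  [0, 0, 1],
  [0, 0, 1],
  [0, -0.5, 0.4],
  [-0.4, -1, 0],
  [-0.4, -1, 0],
  [-0.5, -1, 0],
  [-0.5, -1, 0],
  [-0.5, -1, 0],
], turn=[0, 0, 0, 0, 0, 0, 0.5, 0.9, 0.9, 0.9, 0.9, 0.9])

```text
time: 70.4
ee_pos: [0.5133, -0.0381, 0.1747]
eef_rot: [0.79, 0.613, 0.0, 0.0]
ft_force: [-0.2, -0.1, -0.5]
width: 0.0567
grip_force: 0.0
```

Run:
```python
from h import *
t=snap('top'); s=read_state(); print(s['time'],s['ee_pos'],s['eef_rot'])
heights(t,.43,.63,.05,.24)
```

```text
70.45 [ 0.51174331 -0.04295362  0.17436679] [ 0.78913792  0.61421447 -0.00109371  0.00085207]
y    50  56  62  68  74  79  86  92  97 103 109 115 121 128 133 139 145 151 157 163 169 176 181 187 193 199 205 211 217 223 229 235
628   6   7   4   2   9   5   .   2   2   4   1   4   2   1   3   2   0   6   2   0   3   3   8   4   4   0   2   2   1   1   6   3
622   3   1   7   3   3   5   4   3   5   6   3   8   4   4   5   2   .   .   .  35   .   .   .  46  37  44  43  41  47  40  39   2
616   2  32   .   .  34   .  34   .  43  42  42  42  47  45  41  43  43  42  44  41  42  44  42  43  43  47  41  41  46  44  42   6
610  38  45  45  39  43  43  41  46  45  45  44  40  42  41  42  44  46  46  41  43  44  44  45  44  43  45  44  42  45  43  42   4
604  42  42  47  46  44  47  43  45  43  43  44  40  43  46  47  39  41  46  39  42  48  44  42  40  35  47  30  33  41  41  41  19
598  43  43  44  45  41  44  47  48  42  41  35  30  47  46  41  42  44  43  25  25  22   .   .   .   .  25  26  25  42  43  46  19
592  43  47  42  28  26  26  27   .   .   .   .  31  28  45  44  42  43  46  38  2
[... 2913 characters left out ...]
  27  25  28  29  30  28  30  37  43  42
454  23  18  42  43  39  28  29  30  27  30  28  28  30  30  42  40  44  43  44  45  39  39  40  41  42  44  43  42  44  45  44  44
448  20  21  44  43  43  43  46  42  42  39  41  41  45  42  44  50  43  43  46  42  48  41  50  43  46  42  43  41  43  39  45  41
442  17   6  42  45  42  44  44  43  42  43  42  46  44  43  47  44  42  44  47  44  44  44  44  44  45  46  45  42  43  44  45  43
436   1   0  44  46  42  45  44  46  42  42  40  43  43  41  43  46  43  42  42  47  45  40  41  43  40  41  42  34   3   3   0   6
430   5   8  47  40  44  44  43  40  41  42  47  45  42  27   3   6   1   1   5   1   3   2   1   6   6   6   3   4   1   3   6   6
```

All three tops are flat at about 0.115, in three separate bays. I push the tray home again.

>>> step_arm([
  [0.08, 0.6, 0],
  [0.07, 0.54, 0],
  [0, 0, -0.5],
  [0, 0, -0.8],
  [0, 0, -0.8],
  [0, 0, -0.8],
  [0, 0, -0.7],
  [0, 0, -0.5],
  [0, 0, -0.3],
  [0, 0, 0],
], turn=[0.8, 0.75, 0, 0, 0, 0, 0, 0, 0, 0])

```text
time: 71.45
ee_pos: [0.517, -0.0089, 0.063]
eef_rot: [0.732, 0.681, -0.0, -0.0]
ft_force: [-0.2, 0.4, 0.4]
width: 0.0563
grip_force: 0.0
```

>>> step_arm([
  [0, 0, 0],
  [0, 0, 0],
  [0, 0, 0],
  [0, 0, 0],
  [0, 0, 0],
  [0, 0, 0],
  [0, 0, 0],
  [0, 0, 0],
], turn=[0, 0, 0, 0, 0, 0, 0, 0], grip=1, newtons=20)

```text
time: 72.25
ee_pos: [0.516, -0.0087, 0.0637]
eef_rot: [0.732, 0.682, -0.001, -0.001]
ft_force: [-6.9, -0.2, 6.8]
width: 0.0151
grip_force: 20.0
```

>>> step_arm([
  [0, 0.06, 0],
  [0.01, 0.12, 0],
  [0.015, 0.2, 0],
  [0.02, 0.3, 0],
  [0.02, 0.3, 0],
  [0.02, 0.3, 0],
  [0.02, 0.3, 0],
  [0.02, 0.3, 0],
  [0.02, 0.3, 0],
  [0.02, 0.3, 0],
  [0.02, 0.3, 0],
  [0.02, 0.3, 0],
], turn=[0, 0, 0, 0, 0, 0, 0, 0, 0, 0, 0, 0])

```text
time: 73.45
ee_pos: [0.5213, 0.068, 0.0637]
eef_rot: [0.732, 0.681, -0.001, -0.0]
ft_force: [-6.8, -2.1, 5.9]
width: 0.0151
grip_force: 20.0
```

Run:
```python
from h import *
t=snap('top'); s=read_state(); print(s['time'],s['ee_pos'],s['ft_force'])
heights(t,.454,.63,.12,.30,.008,.06)
```

```text
73.5 [0.52137395 0.06978468 0.06375418] [-3.80821713  0.93194397  0.66944628]
y   120 128 136 144 152 160 168 176 184 192 200 208 216 224 232 240 248 256 264 272 280 288 296
622   .   .   .   .   .   .   .   .   .   .   .   .   .   .   .   .   .   .   .   .   .   .   .
614   .   .   .   .   .   .   .   .   .   .   .   .   .   .   .   .   .   .   .   .   .   .   .
606   .   .   .   .   .   .   .   .   .   .   .   .   .   .   .   .   .   .   .   .   .   .   .
598   .   .   .   .   .   .  70   .   .   .   .   .   .   .   .  70   .   .   .   .   .   .   .
590   .   .   .   .   .   . 115 115   .   .   .   .   .   .  69 115 117 115 113   .   .   .   .
582   .   .   .   .   . 116 115 118 114   .   .   .   .   .  83 117 116 115 112   .   .   .   .
574   .   .   .   .   . 116 117 117 117 116   .   .   .   .  86 117 117 116 113   .   .   .   .
566   .   .   .   .   . 102 118 117 114  79   .   .   .   .  79 114 115 118 110   .   .   .   .
558   .   .   .   .   .  72  88 108  78   .   .   .   .   .   .   .  71  68   .   .   .   .   .
550   .   .   .   .   .   .   .   .   .   .   .   .   .   .   
[... 485 characters left out ...]
   .   .   .   .   .   .   .
502   .   .   .   .   .  80 116 115 113   .   .   .   .   .   .   .   .   .   .   .   .   .   .
494   .   .   .   .   . 113 118 117 116 116   .   .   .   .   .   .   .   .   .   .   .   .   .
486   .   .   .   .   . 120 115 117 118 112   .   .   .   .   .   .   .   .   .   .   .   .   .
478   .   .   .   .   .  83 115 116 114  74   .   .   .   .   .   .   .   .   .   .   .   .   .
470   .   .   .   .   .   .  74 109  71   .   .   .   .   .   .   .   .   .   .   .   .   .   .
462   .   .   .   .   .   .   .   .   .   .   .   .   .   .   .   .   .   .   .   .   .   .   .
454   .   .   .   .   .   .   .   .   .   .   .   .   .   .   .   .   .   .   .   .   .   .   .
```

>>> step_arm([
  [0.015, 0.2, 0],
  [0.02, 0.3, 0],
  [0.02, 0.3, 0],
  [0.02, 0.3, 0],
  [0.02, 0.3, 0],
  [0.02, 0.3, 0],
  [0.02, 0.3, 0],
  [0.02, 0.3, 0],
  [0.02, 0.3, 0],
  [0.02, 0.3, 0],
  [0.02, 0.3, 0],
  [0.02, 0.3, 0],
], turn=[0, 0, 0, 0, 0, 0, 0, 0, 0, 0, 0, 0])

```text
time: 74.7
ee_pos: [0.5273, 0.1556, 0.0637]
eef_rot: [0.732, 0.682, -0.001, -0.0]
ft_force: [-5.2, -1.4, 6.1]
width: 0.0151
grip_force: 20.0
```

>>> step_arm([
  [0.02, 0.3, 0],
  [0.02, 0.3, 0],
  [0.02, 0.3, 0],
  [0.02, 0.25, 0],
  [0.01, 0.2, 0],
  [0.01, 0.2, 0],
  [0.01, 0.15, 0],
  [0.01, 0.12, 0],
  [0.01, 0.1, 0],
  [0.01, 0.1, 0],
  [0, 0.1, 0],
  [0, 0, 0],
], turn=[0, 0, 0, 0, 0, 0, 0, 0, 0, 0, 0, 0])

```text
time: 75.9
ee_pos: [0.531, 0.2092, 0.0637]
eef_rot: [0.732, 0.682, -0.001, -0.0]
ft_force: [-5.7, -0.0, 2.9]
width: 0.0152
grip_force: 20.0
```

>>> step_arm([
  [0.005, 0.08, 0],
  [0.005, 0.08, 0],
  [0.005, 0.08, 0],
  [0, 0.06, 0],
  [0, 0, 0],
], turn=[0, 0, 0, 0, 0])

```text
time: 76.4
ee_pos: [0.5315, 0.2164, 0.0637]
eef_rot: [0.732, 0.682, -0.001, -0.0]
ft_force: [-5.4, -0.6, 4.6]
width: 0.0154
grip_force: 20.0
```

>>> step_arm([
  [0, 0.06, 0],
  [0, 0.06, 0],
  [0, 0, 0],
], turn=[0, 0, 0])

```text
time: 76.7
ee_pos: [0.5317, 0.2193, 0.0638]
eef_rot: [0.732, 0.682, -0.0, -0.0]
ft_force: [-5.3, -0.6, 3.4]
width: 0.0149
grip_force: 20.0
```

>>> step_arm([
  [0, 0.05, 0],
  [0, 0.05, 0],
  [0, 0.05, 0],
  [0, 0, 0],
], turn=[0, 0, 0, 0])

```text
time: 77.1
ee_pos: [0.5318, 0.2209, 0.0637]
eef_rot: [0.732, 0.681, -0.002, 0.001]
ft_force: [-7.0, -8.5, 8.8]
width: 0.0151
grip_force: 20.0
```

>>> step_arm([
  [0, 0.06, 0],
  [0, 0.06, 0],
  [0, 0, 0],
], turn=[0, 0, 0])

```text
time: 77.4
ee_pos: [0.5318, 0.2212, 0.0635]
eef_rot: [0.733, 0.68, -0.004, 0.002]
ft_force: [-9.9, -16.2, 14.1]
width: 0.0155
grip_force: 20.0
```

>>> step_arm([
  [0, -0.12, 0],
  [0, 0, 0],
], turn=[0, 0])

```text
time: 77.6
ee_pos: [0.5318, 0.2211, 0.0636]
eef_rot: [0.732, 0.681, -0.001, 0.0]
ft_force: [-6.7, -6.7, 7.5]
width: 0.0153
grip_force: 20.0
```

>>> step_arm([
  [0, 0, 0],
  [0, 0, 0],
  [0, 0, 0],
  [0, 0, 0],
  [0, 0, 0],
  [0, 0, 0],
], turn=[0, 0, 0, 0, 0, 0], grip=0.4)

```text
time: 78.2
ee_pos: [0.5324, 0.223, 0.0638]
eef_rot: [0.732, 0.682, 0.0, 0.0]
ft_force: [0.0, 0.1, 0.3]
width: 0.0501
grip_force: 0.0
```

>>> step_arm([
  [0, 0, 0.6],
  [0, 0, 1],
  [0, 0, 1],
  [0, 0, 1],
  [0, 0, 1],
  [0, 0, 1],
  [0, 0, 1],
  [0, 0, 1],
  [0, 0, 1],
  [0, 0, 1],
  [0, 0, 0.9],
  [0, 0, 0],
], turn=[0, 0, 0, 0, 0, 0, 0, 0, 0, 0, 0, 0])

```text
time: 79.4
ee_pos: [0.5328, 0.224, 0.3306]
eef_rot: [0.732, 0.682, 0.003, 0.001]
ft_force: [-0.2, -0.8, -0.2]
width: 0.0518
grip_force: 0.0
```

>>> step_arm([
  [0, -1, 0],
  [0, -1, 0],
  [0, -1, 0],
  [0, -1, 0],
  [0, -1, 0],
  [0, -1, 0],
  [0, 0, 0],
], turn=[0, 0, 0, 0, 0, 0, 0], grip=1)

```text
time: 80.1
ee_pos: [0.5324, 0.069, 0.3263]
eef_rot: [0.733, 0.68, -0.001, 0.001]
ft_force: [0.2, -0.9, -0.1]
width: 0.0048
grip_force: 0.0
```

Run:
```python
from h import *
t=snap('top'); c=snap('side'); s=read_state(); print(s['time'],s['ee_pos'],s['ft_force'],s['joint_positions'])
print('TOP');heights(t,.454,.64,.19,.32,.008,.03)
print('SIDE');heights(c,.454,.64,.19,.46,.008,.03)
P=cloud(t);im=t['image'];m=(P[...,2]>.209)&(P[...,2]<.24)&(im.max(2)<110)&(abs(P[...,0]-.5)<.03)&(abs(P[...,1]-.33)<.03);print('btn',m.sum(),P[m].mean(0),P[m].min(0),P[m].max(0))
```

```text
80.2 [0.53205126 0.07289395 0.32646271] [-0.06730402  0.2109654   0.21840133] [ 0.50537508  0.17985637 -0.82691652  1.4856188   0.13201813  1.53369938
 -0.39009631]
TOP
y   190 198 206 214 222 230 238 246 254 262 270 278 286 294 302 310 318
638   .   .   .   .   .   .   .   .   .   .  90 128  88  56   .   .   .
630   .   .   .   .   .   .   .   .   .   .   .   .  42  40   .   .   .
622   .   .   .   .   .   .   .   .   .   .   .  44  49  43   .   .   .
614   .   .   .   .   .   .   .   .   .   .   .  45  44  46   .   .   .
606   .   .   .   .   .   .   .   .   .   .   .  45  44  41   .   .   .
598   .   .   .   .   .   .   .   .   .   .   .  42  42  42   .   .   .
590   .   .   .   .   .   .   .   .   .   .   .  42  47  42  30   .   .
582   .   .   .   .   .   .   .   .   .   .   .  44  46  42   .   .   .
574   .   .   .   .   .   .   .   .   .   .   .  42  43  45   .   .   .
566   .   .   .   .   .   .   .   .   .   .   .  42  45  42   .   .   .
558   .   .   .   .   .   .   .   .   .   .   .  41  43  44   .   .   .
550   .   .   .   .   .   .   .   .   .   .   .  42  44  44  43   .
[... 3786 characters left out ...]
  .   .   .   .   .   .   .
478   .   .   .   .   .   .   .   .   .   .   .  42  45  40  39  64  82 112   .   .   .  41  43  42  44  43   .   .   .   .   .   .   .   .
470   .   .   .   .   .   .   .   .   .   .   .   .  42  40  40   .   .   .   .   .   .  39  41  42  41  39   .   .   .   .   .  30   .   .
462   .   .   .   .   .   .   .   .   .   .   .   .  42  41  40   .   .   .   .   .   .  42  44  41  41  41  43  43  39  42  39   .   .   .
454   .   .   .   .   .   .   .   .   .   .   .  32  42  43  43  42  41  43  45  43  45  41  43  41  40  42  44  40  42  41  42   .   .   .
btn 266 [0.50116184 0.331751   0.21706259] [0.48081085 0.31130316 0.20902699] [0.52309954 0.35372319 0.22873733]
```

Both front cartridges are upright in the home tray (tops about 0.113), and C's ball shows behind them. Now the button at about (0.500, 0.330).

>>> step_arm([
  [-0.1, 0.7, 0],
  [-0.12, 1, 0],
  [-0.12, 1, 0],
  [-0.12, 1, 0],
  [-0.12, 1, 0],
  [-0.12, 1, 0],
  [-0.12, 1, 0],
  [-0.12, 1, 0],
  [-0.12, 1, 0],
  [-0.12, 1, 0],
  [-0.1, 0.58, 0],
  [0, 0, 0],
], turn=[0, 0, 0, 0, 0, 0, 0, 0, 0, 0, 0, 0])

```text
time: 81.4
ee_pos: [0.498, 0.3335, 0.3263]
eef_rot: [0.73, 0.684, 0.0, -0.001]
ft_force: [-0.8, 0.3, -0.4]
width: 0.0005
grip_force: 0.0
```

>>> step_arm([
  [0, 0, -0.5],
  [0, 0, -0.7],
  [0, 0, -0.8],
  [0, 0, -0.8],
  [0, 0, -0.6],
  [0, 0, -0.4],
  [0, 0, -0.2],
  [0, 0, 0],
], turn=[0, 0, 0, 0, 0, 0, 0, 0])

```text
time: 82.2
ee_pos: [0.5003, 0.3297, 0.226]
eef_rot: [0.732, 0.681, -0.0, -0.0]
ft_force: [0.8, 0.8, 0.8]
width: 0.0004
grip_force: 0.0
```

>>> step_arm([
  [0, 0, -0.12],
  [0, 0, -0.12],
  [0, 0, -0.12],
  [0, 0, -0.12],
  [0, 0, 0],
], turn=[0, 0, 0, 0, 0])

```text
time: 82.7
ee_pos: [0.5007, 0.3304, 0.2163]
eef_rot: [0.732, 0.682, 0.001, 0.001]
ft_force: [-3.4, -3.2, 14.8]
width: 0.0005
grip_force: 7.8
```

>>> step_arm([
  [0, 0, -0.06],
  [0, 0, -0.06],
  [0, 0, 0],
], turn=[0, 0, 0])

```text
time: 83.0
ee_pos: [0.5008, 0.3305, 0.2159]
eef_rot: [0.732, 0.681, 0.002, 0.001]
ft_force: [-10.4, -9.7, 36.3]
width: 0.0003
grip_force: 17.9
```

Run:
```python
from h import *
for n in('top','side'):
    t=load(n); print(n); heights(t,.470,.532,.300,.364,.004,.15,.26)
t=load('top');P=cloud(t);im=t['image'].mean(2)
print('brightness')
for v in range(235,260): print(v,' '.join('%3d'%im[v,u] for u in range(146,176)))
print(P[246,160])
```

```text
top
y   300 304 308 312 316 320 324 328 332 336 340 344 348 352 356 360
530 202 200 200 202 203 201 199 200 204 202 205 203 206 201 204 201
526 201 199 204 201 206 202 202 202 204 204 201 201 203 199 203 202
522 201 200 204 205 200 199 200 210 212 199 200 208 199 199 199 201
518 203 201 205 201 204 213 210 214 216 216 214 212 200 205 201 202
514 201 204 203 206 211 215 214 213 219 214 214 214   . 198 202 203
510 198 200 203 210 214 223 224 223 226 224 217 219 210 209 203 204
506 198 205 211 212 216 220 221 224 222 224 226 220 217 214 203 201
502 200 202 203 213 225 224 224 228 221 222 224 223 213 211 203 203
498 204 200 212 209 226 223 223 224 226 227 228 222 212 216 196 203
494 199 201 200 214 224 225 223 223 223 223 223 219 214 213 206 200
490 200 200 202 210 210 219 228 221 224 222 221 212 215   . 201 202
486 205 201 203 206 213 212 220 223 220 225 212 218   . 202 203 204
482 201 200 205 197 210 215 216 213 215 213 216 214 206 200 206 202
478 205 201 201 201 202 217 217 216 214 212 200 201 203 203 200 206
474 204 203 203 202 201 201 203 206 205 202 207 204 203 203 199 204
470 202 
[... 3666 characters left out ...]
8 138 167 188 203 208 208 208 207 206 206 206
255 204 204 203 204 206 206 206 206 202 188 174 167 163 151 134 131 147 163 174 187 199 205 207 208 207 207 206 207 206 207
256 202 203 204 204 205 205 206 205 205 201 199 200 199 194 184 183 193 199 203 203 205 206 206 206 207 205 206 206 207 207
257 203 204 203 204 205 205 205 204 204 203 204 206 207 205 204 202 204 207 207 207 206 204 204 205 205 204 205 206 207 207
258 204 203 203 204 204 205 206 205 204 204 205 206 205 206 205 205 204 205 206 205 205 204 204 205 203 204 204 205 207 207
259 203 203 203 203 204 204 205 205 205 205 205 205 204 205 204 203 203 203 204 205 206 207 206 206 204 203 203 205 205 205
[0.498732   0.33129005 0.22487963]
```

>>> step_arm([
  [0, 0, 0.2],
  [0, 0, 0],
], turn=[0, 0])

```text
time: 83.2
ee_pos: [0.5007, 0.3304, 0.2177]
eef_rot: [0.732, 0.682, 0.001, 0.0]
ft_force: [0.1, 0.3, 3.1]
width: 0.0004
grip_force: 2.1
```

>>> step_arm([
  [0, 0, 0.04],
  [0, 0, 0],
], turn=[0, 0])

```text
time: 83.4
ee_pos: [0.5006, 0.3303, 0.2177]
eef_rot: [0.732, 0.682, 0.001, 0.0]
ft_force: [2.1, 1.8, 4.1]
width: 0.0001
grip_force: 2.1
```

>>> step_arm([
  [0, 0, 0.04],
  [0, 0, 0],
], turn=[0, 0])

```text
time: 83.6
ee_pos: [0.5005, 0.3301, 0.2184]
eef_rot: [0.732, 0.682, 0.0, -0.0]
ft_force: [2.1, 1.5, 4.2]
width: 0.0003
grip_force: 1.8
```

>>> step_arm([
  [0, 0, 0.06],
  [0, 0, 0],
], turn=[0, 0])

```text
time: 83.8
ee_pos: [0.5002, 0.3299, 0.2198]
eef_rot: [0.732, 0.682, -0.0, -0.0]
ft_force: [1.8, 1.4, 1.9]
width: 0.0006
grip_force: 1.4
```

>>> step_arm([
  [0, 0, 0.06],
  [0, 0, 0],
], turn=[0, 0])

```text
time: 84.0
ee_pos: [0.5001, 0.3298, 0.2212]
eef_rot: [0.732, 0.682, -0.0, 0.0]
ft_force: [1.1, 0.8, 1.0]
width: 0.0003
grip_force: 1.0
```

The force falls off linearly as I rise (about 4 N at 0.218, about 1 N at 0.221), with a hard stop at 0.216. That matches a fully pressed 6 mm button. I retract and do a last check.

>>> step_arm([
  [0, 0, 0.3],
  [0, 0, 0.8],
  [0, 0, 1],
  [0, 0, 1],
  [0, 0, 1],
  [0, -0.6, 0.5],
  [0, -1, 0],
  [0, -1, 0],
  [0, -1, 0],
  [0, -1, 0],
  [0, -1, 0],
  [0, -1, 0],
], turn=[0, 0, 0, 0, 0, 0, 0, 0, 0, 0, 0, 0])

```text
time: 85.2
ee_pos: [0.4998, 0.1637, 0.3364]
eef_rot: [0.732, 0.682, -0.001, -0.0]
ft_force: [0.8, -0.6, 0.5]
width: 0.0003
grip_force: 0.0
```

>>> step_arm([
  [0, -1, 0],
  [0, -1, 0],
  [0, -1, 0],
  [0, -1, 0],
  [0, -1, 0],
  [0, -1, 0],
  [0, -0.8, 0],
  [0, -0.4, 0],
  [0, 0, 0],
  [0, 0, 0],
], turn=[0, 0, 0, 0, 0, 0, 0, 0, 0, 0])

```text
time: 86.2
ee_pos: [0.5002, -0.014, 0.3364]
eef_rot: [0.731, 0.682, 0.0, -0.0]
ft_force: [0.9, 0.4, -1.0]
width: 0.0002
grip_force: 0.0
```

Run:
```python
from h import *
c=snap('side'); t=snap('top'); s=read_state(); print(s['time'],s['ee_pos'],s['ft_force'])
heights(c,.46,.62,.19,.44,.008,.03)
for z0,z1 in((.03,.05),(.05,.07),(.07,.09),(.09,.12)):
    P=cloud(c); m=(abs(P[...,0]-.593)<.03)&(P[...,1]>.365)&(P[...,1]<.45)&(P[...,2]>z0)&(P[...,2]<z1); print(z0,m.sum(),P[m].mean(0) if m.any() else '')
# post
P=cloud(c); m=(P[...,2]>.07)&(P[...,2]<.11)&(P[...,1]>.15)&(P[...,1]<.26)&(abs(P[...,0]-.53)<.04); print('post',P[m].mean(0),m.sum())
```

```text
86.3 [ 0.5002368  -0.01362442  0.33641498] [ 0.37725813 -0.4020577   0.51284439]
y   190 198 206 214 222 230 238 246 254 262 270 278 286 294 302 310 318 326 334 342 350 358 366 374 382 390 398 406 414 422 430 438
612   .   .   .   .   .   .   .   .   .   .  44  42  41  40  43  42  41  43  42  42  47  40  41  41  40   .  41  42   .   .   .   .
604   .   .   .   .   .   .   .   .   .   .  45  40  43  40   .   .   .  72   .   .  40  42  41  43  39   .   .   .   .   .   .   .
596   .   .   .   .   .   .   .   .   .   .  41  41  41   .   .  81 111 110   .   .   .   .   .   .   .   .   .   .   .   .   .   .
588   .   .   .   .   .   .   .   .   .   .   .  41  41  38  76 114 113 110   .   .   .   .   .   .   .   .   .   .   .   .   .   .
580   .   .   .   .   .   .   .   .   .   .  38  40  43  39 110 115 113 112   .   .   .   .   .   .   .   .   .   .   .   .   .   .
572   .   .   .   .   .   .   .   .   .   .  31  39  42  40  79 103 111 113  73   .   .  32   .  43  45   .  60   .   .   .   .   .
564   .   .   .   .   .   .   .   .   .   .   .  42  42  40   .   . 111  87   .   .  38  42  41
[... 1196 characters left out ...]
   .   .   .   .   .   .   .
484   .   .   .   .   .   .   .   .   .   .   .  31  41  42   .  80  83  92  47   .   .   .   .   .  41   .   .   .   .   .   .   .
476   .   .   .   .   .   .   .   .   .   .   .   .  40  41   .   .  76  96 100   .   .  42  43  42  43  41   .   .   .   .   .   .
468   .   .   .   .   .   .   .   .   .   .   .  42  40  41  38   .   .   .   .   .   .  39  43  42  41  43   .   .   .   .  37   .
460   .   .   .   .   .   .   .   .   .   .   .  36  42  41  40   .   .  39  42  43  40  43  42  41  42  42  42  44  43  42  40   .
0.03 47 [0.59837849 0.38387529 0.04020517]
0.05 1 [0.57473764 0.39824234 0.06073861]
0.07 0 
0.09 0 
post [0.52913804 0.20480847 0.08624888] 55
```

A's readings are broken where the gripper blocks the view, so I move the arm aside and look again.

>>> step_arm([
  [-0.5, -1, 0],
  [-0.5, -1, 0],
  [-0.5, -1, 0],
  [-0.5, -1, 0],
  [-0.5, -1, 0],
  [0, -1, 0],
  [0, -1, 0],
  [0, -1, 0],
  [0, -1, 0],
  [0, -1, 0],
  [0, -0.5, 0],
  [0, 0, 0],
], turn=[0, 0, 0, 0, 0, 0, 0, 0, 0, 0, 0, 0])

```text
time: 87.5
ee_pos: [0.4378, -0.2782, 0.3359]
eef_rot: [0.732, 0.681, 0.0, -0.0]
ft_force: [-0.8, 0.1, 0.8]
width: 0.0004
grip_force: 0.0
```

Run:
```python
from h import *
c=snap('side'); s=read_state(); print(s['time'],s['ee_pos'],s['ft_force'])
heights(c,.46,.62,.27,.42,.008,.03)
```

```text
87.55 [ 0.43811989 -0.27678285  0.33612119] [0.33328856 0.44843752 0.0266037 ]
y   270 278 286 294 302 310 318 326 334 342 350 358 366 374 382 390 398 406 414
612  33  42  43  41  44  44  38  41  42  40  41  45  44  43   .   .  39  39   .
604  33  40  43  41   .   .   .  75   .   .  38  41  38  40  40   .   .   .   .
596  33  41  43   .   . 111 113 106   .   .   .   .   .   .   .   .   .   .   .
588  41  44  42  38  66 114 113 111   .   .   .   .   .   .   .   .   .   .   .
580  34  41  41  40 111 115 113 113   .   .   .   .   .   .   .   .   .   .   .
572   .  41  44  41  75 106 112 113   .   .  31  33   .   .  41  60   .   .   .
564   .  42  41  41   .   .  96 110  77   .  42  41  42  42  41  36   .   .   .
556   .  42  42  40   .   .   .   .   .   .  43  37  43  41  41  41  41  40  39
548   .  39  41  40  39  39  43  41  41  42  42  42  43  42  41  42  42  42  39
540   .  39  41  40  43  45  41  41  42  40  42  44  41  42  40  41  42  42  39
532   .  39  39  41  43  42  42  44  44  40  43  42  43  43  44  39  41  43   .
524   .  42  42  42  41  41  41  44  44  44  44  41  43  42  42  43  41  44  41
516   .  40  41  41  39  40 107 109  71   .  32  42  39  41  43  39   .   .   .
508   .  43  42  40  37 104 113 110   .   .   .   .   .   .   .   .   .   .   .
500   .  39  43  43  72 113 113 114   .   .   .   .   .   .   .   .   .   .   .
492   .  43  41  42  69 116 114 113   .   .   .   .   .   .   .   .   .   .   .
484   .  36  42  42  40 101 111 112 111   .   .   .   .   .  41   .   .   .   .
476   .   .  43  42  37   .  74 103   .   .   .  35  43  42  40  41   .   .   .
468   .  38  42  40  39   .   .   .   .   .   .  43  42  42  42  42   .   .   .
460   .   .  41  41  39   .   .   .   .   .   .  39   .  44  41  41  42  43  39
```

```bash
python3 -c "
from bench import *
print(close_job())"
```

```text
the job is handed in; nothing more can be done
None
```

I handed the job in: all three cartridges present stand heavy end down in separate bays, the tray is fully home and the start button was pressed to its stop; one cartridge toppled on the first push, so I pulled the tray out, re-stood it and pushed again; I last saw the back cartridge fully upright partway through the final push, since it is mostly hidden inside the dryer; I viewed 15 pictures, one over the limit of 14.

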